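# Hang the slide carrier on the swinging drain hook

## Task

Lift the slide carrier by its grip tab and, using the top bar of its bail, gently press the swinging drain hook back against its stop until the hook is quiet. Then, keeping the carrier level all along and never hitting or forcing the hook, slide the bar down the hook's shank into the hook, let the hook back to plumb and let go, so that the carrier is left hanging level and almost still over the tray. Leave the other things on the bench where they are.

Things in the scene. Friction and masses are not known exactly. Their poses are not given: they have to be found in the camera images.
- carrier: Loose steel slide carrier, 120 mm long (x), 84 wide (y), 34 high, about 0.2 kg, balanced to hang level, glass slides upright in it. Origin: centre of the underside. At its -x end (near the robot) an upright grey grip tab, 105 mm from the middle; at +x a low grey bumper, to x = 82 mm, 28 high. A bail of 6 mm rod arches over the middle in the y-z plane, legs y = +-41 mm at the rim to +-32 mm at 99 high.
- bail (a point): Peak of the bail's roof-shaped top bar, on the rod's centre line, 110 mm above the carrier's underside, over its middle; the bar runs along the carrier's y and falls 11 mm to its legs at y = +-32 mm, so the carrier hangs centred. Same axes as the carrier.
- tab (a point): Grasp point in the grip tab, 64 mm above the underside. The tab measures 28 mm along the carrier's x, 8 mm along y, and stands from 34 to 80 mm above the underside. Pinch it across its 8 mm thickness from above; leaning the tool 5 to 25 degrees, its back away from the bail, keeps the hand clear of the hook's bracket.
- stand: Fixed steel drain stand. Origin on the bench under the robot-side end of its arm's working range; -x faces the robot. Tray with a 14 mm rim, x = -80 to 190 mm, 140 wide. A 16 mm post at x = 160 mm rises to 0.41 m; its thin arm, 379 to 391 mm high, runs towards the robot to x = -8 mm. On the arm sits a clamp with a short stem and a bracket (20 x 21 mm) that carries the hook's pivot.
- bottle: Bystander: white plastic reagent bottle with a green cap, 36 mm across, 75 mm high, standing between the work places. Origin: centre of its underside.
- beaker: Bystander: empty glass beaker, 68 mm across, 80 mm high. Origin: centre of its underside.
- slide_box: Bystander: white plastic slide box, 100 x 75 x 35 mm. Origin: centre of its underside.
- jar: Bystander: amber glass jar, 60 mm across, 70 mm high. Origin: centre of its underside.
- hook (a joint): Swing angle of the pendant hook about its pivot, rad: 0 plumb, + when its lower end goes to the stand's +x (away from the robot); it swings freely in the stand's x-z plane, about 0.75 s a swing, from the start. A firm back stop ends the swing at +0.2. 7 mm rod, 60 g: shank straight 176 mm down from the pivot, then a J turned up to -x (robot's side), gap 12 mm. See hook_form.
- hook_mark (a point): Fixed mark on the stand, 345 mm above the bench: the foremost and middle place of the hook's pivot. The clamp is locked somewhere unmeasured: the true pivot lies 0 to 24 mm to the stand's +x of this mark and up to 6 mm higher or lower, on the stand's y = 0. Find the hook by touch or sight.
- hook_form (a point): A fixed point 10 mm below hook_mark, listed to tell the hook's form. When plumb, the hung bail bar's centre line (seat) lies 180 mm below the pivot and 9 mm to -x of the shank's centre line; the upturned tip ends 22 mm to -x of the shank's centre line, its top 157 mm below the pivot; the hook's lowest point is 190 mm below the pivot.
There are look-alikes about, which are no part of the job. Leave any brown or green look-alike of the carrier alone.

How it is judged:
On the way, in this order (a step that is already met when the one before it is completed fails the run):
1. the bail presses the hook back against its stop (hook angle over 0.17 rad, contact force over 0.6 N) and the hook is quiet (below 0.15 rad/s) for 0.5 s, the carrier off the bench (contact force between carrier and hook above 0.6 N and value of joint hook above 0.17 rad and velocity of joint hook between -0.15 and 0.15 rad/s and height (world z) of carrier above 0.03 m), for 0.5 s.
2. the bail's top bar lies at the bottom of the hook (its peak 172 to 190 mm below the pivot along the shank, 0 to 20 mm to the tip's side, within 15 mm sideways) (z of bail in the frame of hook between -0.19 and -0.172 m and x of bail in the frame of hook between -0.02 and 0 m and y of bail in the frame of hook between -0.015 and 0.015 m), for 0.2 s.
At the end, for the whole second after the job is handed in: The carrier hangs free, bail at the bottom of the hook (its peak 172 to 190 mm below the pivot along the shank, 0 to 20 mm to the tip's side, within 15 mm sideways), underside over 30 mm up, level within 0.12 rad, hook within 0.1 rad of plumb, carrier slower than 0.12 m/s (all of step 2 and height (world z) of carrier above 0.03 m and angle between carrier's own z axis and vertical below 0.12 rad and value of joint hook between -0.1 and 0.1 rad and linear speed of carrier below 0.12 m/s); the robot touches nothing.
It fails at once if the hook is hit or forced by the carrier: contact force above 8 N (contact force between carrier and hook above 8 N).
It fails at once if a bystander is moved by more than 30 mm (distance of any of bottle, beaker, slide_box, jar from where it was at the start of the episode above 0.03 m).
It fails at once if the carrier is tipped by more than 0.12 rad (the slides would slip out) (angle between carrier's own z axis and vertical above 0.12 rad).
It also fails if it takes over 72 s, if anything falls off the work surface, if the arm or the gripper's body presses on something with over 40 N, if the wrist force passes 120 N, or if a joint passes its speed limit or range.

## Robot

A 7-joint arm with a two-finger parallel gripper is mounted at the origin on the work surface. World frame = base frame: x ahead of the robot, y to its left, z up, the work surface at z = 0. Lengths are in m, angles in rad, forces in N, time in s.
With the tool pointing down it reaches from about 0.425 to 0.95 m from the base axis. Payload 16.7 kg.
Tool frame: the origin (TCP) lies at the very end of the fingers, on their centre line; the grasp point (between the pads) lies 19 mm behind it; z points along the fingers, y is the line along which they close (so a half turn about z gives the same grasp; the last joint's range is limited). The gripper opens to 94 mm and grips with 3 to 60 N. Pads are 16 mm wide; open, the fingers measure 119 mm over their backs; the gripper's body (75 mm by 177 mm) begins 78 mm behind the grasp point.
Start: joints at [-1.25, 0.426, 0.074, 1.606, -0.034, 1.111, -0.067], TCP at [0.306, 0.602, 0.205] pointing down, gripper open.
Joint ranges: [-2.85, 2.85], [-0.5, 2.14], [-1.23, 1.37], [0.21, 2.46], [-1.02, 4.16], [0.16, 2.05], [-2.73, 2.73]. Speed limits (rad/s): [1.89, 1.89, 2.39, 2.39, 3.01, 3.01, 3.01].

## Interface

Orientations are given as a unit quaternion [x, y, z, w].
In Python, from station import sensors, viewer, arm gives the robot as it stands.
- The arm moves only by the tool drive_tool, never from a script. Its argument "series" is a list of rows, each a list of 7 numbers: the turn, a rotation vector about the tool's x, y, z in units of pi/2 rad (1.0 is pi/2 rad), then the shift along the tool's x, y, z in units of 0.2 m (1.0 is 0.2 m), then the closure, from 0 (fully open) to 1 (shut). In form: [[rx, ry, rz, dx, dy, dz, fingers], ...]. A call has exactly 5 rows; each row is the pose to reach, as a shift and turn from the pose commanded when the call began, along the tool's axes at that moment; what a row does not reach only later rows make up. A row lasts 1/8 s, in which the tool goes at most 62.5 mm and 10.7 degrees, less where a joint would pass 70% of its speed; a pose out of reach is approached as far as the arm can. A call with a number of a shift or a turn outside -1 to 1 is refused whole. A call with a gripper value outside its range is refused whole. The fingers move at their own pace and stop on an object; the grip force is fixed at half the most. Time passes only in rows, so rows that repeat a pose let the fingers close, or fill a call up. It gives the time, the measured TCP pose, the force, the opening and the grip force at its end, in the units of the state.
- sensors.sense(): the state, without advancing time (a new reading comes with each control period).
- viewer.read_camera(name): name is "scene" or "side" or "wrist"; returns (picture, depth): 384x512x3 uint8, red, green, blue; 384x512 float32, m along the optical axis (not along the pixel's ray), 0 where there is no reading.
- viewer.camera_params(name): a dict with "fov_y" (degrees; the focal length in pixels is half the picture's height over the tangent of half this angle, whatever the lens; pixels are square), "cx", "cy" (the principal point, pixels), "origin" and "attitude" of the camera in the world; the wrist camera has in their place "hand_eye" (4x4, takes a point from camera to tool coordinates, whose origin is the TCP and whose axes are the flange's). Camera axes: x right, y up, looking along -z (the intrinsics and any distortion apply to the point x, -y, -z); pixel columns grow to the right and rows downward; lengths in m; the calibration is good to about 2 mm. A picture is of the moment at which its call begins: read the wrist's pose just before it. camera_params takes no time and is no camera call.
- arm.finish_job(): hands the job in; it is judged then, once.
The state is a dict: "t": time; "q": joint angles; "dq": joint speeds; "joint_efforts": joint torques, N m; "eef_pos": TCP position; "eef_rot": TCP orientation; "wrist_force": force on the tool from outside, world axes, zero at the start; "moment": the same for the moment, N m; "opening": opening from 0.0 (shut) to 1.0 (fully open); "gripper_force": force on a finger pad.
Only numpy, scipy, OpenCV 4.12 (cv2) and the standard library are available. Lean on these libraries where they do the work, as an engineer would, in place of code of your own. Each camera call takes 0.05 s, during which the arm holds its last target. There are 200 camera calls.

## Working session

There is one attempt and no reset: what is moved stays moved. The work goes in short steps, Python scripts to look and compute and a tool call to move; the robot and the scene stay as the last step left them, time stands still between calls to the robot, and variables do not carry over. Pictures are saved under pics/ and viewed, at most 10 in all, crops included, and the job is handed in when it is done.

Besides the shell and the picture viewer there is one more tool, called after "Request:" by a JSON object that holds its "method" and its "body", one argument or row to a line. drive_tool: Moves the arm, as the interface text tells. Shifts and turns lie within -1 to 1; 1 stands for 0.2 m of shift or pi/2 rad of turn. Its arguments: {"type":"object","properties":{"series":{"type":"array"}},"required":["series"]}

```bash
ls; mkdir -p pics
cat > h.py <<'E'
import numpy as np,cv2
from scipy.spatial.transform import Rotation as R
from station import sensors,viewer,arm
def snap(n,f):
    p=viewer.camera_params(n);s=sensors.sense();im,d=viewer.read_camera(n)
    cv2.imwrite(f'pics/{f}.png',cv2.cvtColor(im,cv2.COLOR_RGB2BGR));np.savez(f'{f}.npz',im=im,d=d,pos=s['eef_pos'],rot=s['eef_rot']);return im,d
E
python3 - <<'E'
from h import *
for n in('scene','side','wrist'):
    snap(n,n+'0');print(viewer.camera_params(n))
print(sensors.sense())
a=[cv2.imread(f'pics/{n}0.png') for n in('scene','side')]
cv2.imwrite('pics/a.png',a[0])
E
```

```text
pics
{'fov_y': 56.43566189586834, 'cx': 251.67650560351777, 'cy': 186.3724838798194, 'origin': array([1.04872304, 0.48713279, 1.06876412]), 'attitude': array([0.13514494, 0.31108823, 0.8580162 , 0.38570476])}
{'fov_y': 46.44966493835906, 'cx': 258.30396882620585, 'cy': 195.44204896367913, 'origin': array([-0.12619181, -0.81474658,  0.86421391]), 'attitude': array([ 0.46247441, -0.15455725, -0.28706938,  0.82451237])}
{'fov_y': 58.88378278987716, 'cx': 260.72541044882615, 'cy': 191.1028169143546, 'hand_eye': array([[-1.72203345e-04,  9.59996758e-01,  2.80011063e-01,
         8.25690621e-02],
       [ 9.99999302e-01,  4.92561593e-04, -1.07372296e-03,
        -5.32850760e-04],
       [-1.16869326e-03,  2.80010683e-01, -9.59996173e-01,
        -1.79477020e-01],
       [ 0.00000000e+00,  0.00000000e+00,  0.00000000e+00,
         1.00000000e+00]])}
{'t': 0.15, 'q': array([-1.25051843,  0.42657475,  0.07384045,  1.60644685, -0.03408134,
        1.11076906, -0.06711845]), 'dq': array([ 0.00084474, -0.00391108,  0.00087436, -0.00098004,  0.00158187,
        0.00148928,  0.0001025 ]), 'joint_efforts': array([ 4.57562332e-03, -9.36278629e+01,  3.66985179e+00, -4.54421318e+01,
       -4.85482940e-02,  1.79904053e-02,  1.49084972e-04]), 'eef_pos': array([0.30543426, 0.60157897, 0.20495087]), 'eef_rot': array([ 2.32748293e-01,  9.72536895e-01, -4.63677204e-04, -7.55022508e-05]), 'wrist_force': array([-0.28751979, -0.09701253,  0.01510589]), 'moment': array([-0.00437251,  0.03168542, -0.00360157]), 'gripper_force': 0.0, 'opening': 0.9992601149444741}
```

View pics/scene0.png

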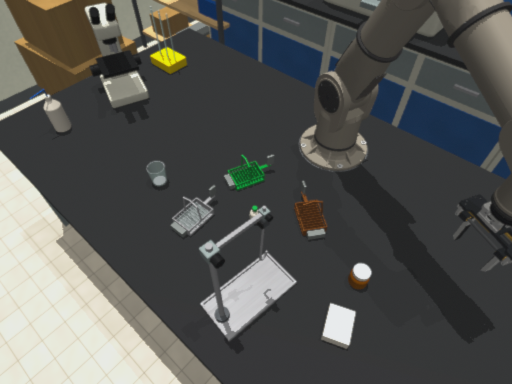

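View pics/side0.png

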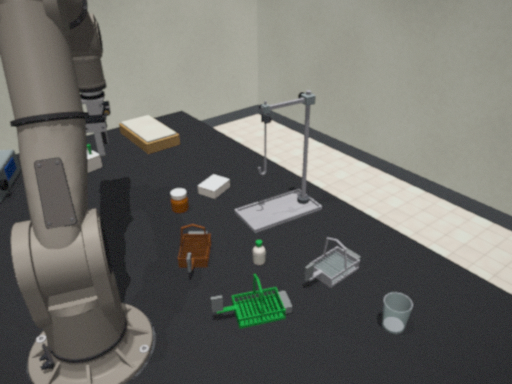

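Look-alikes: brown carrier at scene (311,216), green carrier at (246,174), and the steel one at (192,216), whose tab is at about (212,189). I choose the steel one, with the stand's tray at (250,293). Next, a close crop and a point cloud.

```bash
cat >> h.py <<'E'
def cloud(f,n):
    z=np.load(f+'.npz');p=viewer.camera_params(n);d=z['d'];F=d.shape[0]/2/np.tan(np.radians(p['fov_y']/2))
    v,u=np.mgrid[:d.shape[0],:d.shape[1]]
    c=np.stack([(u-p['cx'])/F*d,-(v-p['cy'])/F*d,-d],-1)
    if n=='wrist':
        H=p['hand_eye'];t=c@H[:3,:3].T+H[:3,3];w=t@R.from_quat(z['rot']).as_matrix().T+z['pos']
    else: w=c@R.from_quat(p['attitude']).as_matrix().T+p['origin']
    w[d<=0]=np.nan;return w,z['im']
def proj(P,n,pose=None):
    p=viewer.camera_params(n);F=192/np.tan(np.radians(p['fov_y']/2));P=np.atleast_2d(P)
    if n=='wrist':
        H=p['hand_eye'];t=(P-pose[0])@R.from_quat(pose[1]).as_matrix();c=(t-H[:3,3])@H[:3,:3]
    else: c=(P-p['origin'])@R.from_quat(p['attitude']).as_matrix()
    return np.c_[p['cx']-F*c[:,0]/c[:,2],p['cy']+F*c[:,1]/c[:,2]]
E
python3 - <<'E'
from h import *
a=cv2.imread('pics/scene0.png')[170:245,160:230];b=cv2.imread('pics/side0.png')[85:225,230:325];c=cv2.imread('pics/side0.png')[230:300,295:370]
r=lambda x,s:cv2.resize(x,s,interpolation=cv2.INTER_CUBIC)
cv2.imwrite('pics/crop1.png',np.hstack([np.vstack([r(a,(373,300)),r(c,(373,300))]),r(b,(407,600))]))
ws,_=cloud('scene0','scene');wd,_=cloud('side0','side')
for nm,w,pts in(('scene',ws,[(212,189),(192,216),(160,180),(360,275),(340,325),(255,211),(265,214),(210,248),(222,314),(203,297),(233,335),(295,287),(262,257)]),('side',wd,[(312,270),(338,262),(335,242),(265,108),(309,98),(304,198),(262,170),(259,255),(236,209),(322,206),(275,228),(290,192),(266,150),(266,130)])):
    for u,v in pts: print(nm,(u,v),w[v,u].round(3))
E
```

```text
scene (212, 189) [ 0.542 -0.168  0.072]
scene (192, 216) [ 0.646 -0.171  0.013]
scene (160, 180) [ 0.622 -0.375  0.033]
scene (360, 275) [0.48  0.404 0.071]
scene (340, 325) [0.632 0.438 0.039]
scene (255, 211) [0.506 0.007 0.062]
scene (265, 214) [0.678 0.19  0.397]
scene (210, 248) [0.828 0.167 0.412]
scene (222, 314) [0.83  0.166 0.036]
scene (203, 297) [0.825 0.074 0.   ]
scene (233, 335) [0.848 0.226 0.018]
scene (295, 287) [0.611 0.267 0.002]
scene (262, 257) [0.671 0.179 0.171]
side (312, 270) [ 0.547 -0.175  0.061]
side (338, 262) [ 0.656 -0.171  0.029]
side (335, 242) [ 0.747 -0.075 -0.   ]
side (265, 108) [0.664 0.171 0.39 ]
side (309, 98) [0.814 0.141 0.395]
side (304, 198) [0.825 0.152 0.022]
side (262, 170) [ 0.864  0.441 -0.   ]
side (259, 255) [ 0.493 -0.013  0.037]
side (236, 209) [0.6   0.252 0.017]
side (322, 206) [ 0.864  0.1   -0.002]
side (275, 228) [ 0.648  0.1   -0.   ]
side (290, 192) [0.822 0.223 0.014]
side (266, 150) [ 1.962  1.778 -0.748]
side (266, 130) [0.672 0.177 0.316]
```

View pics/crop1.png

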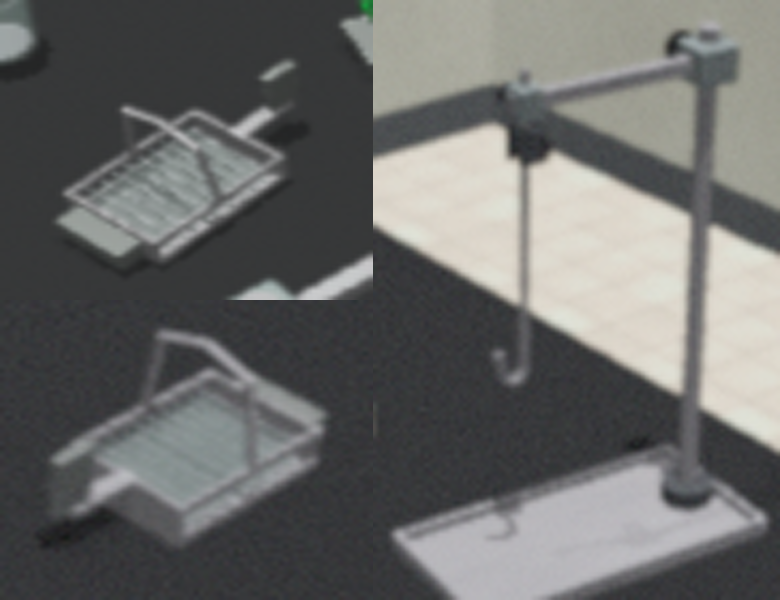

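The crops confirm the steel carrier: grey tab towards the robot, grey bumper away from it, bail intact. The hook hangs with its J to -x. Now I fit the stand and carrier.

```bash
cat > fit.py <<'E'
from h import *
A=[]
for f,n in(('scene0','scene'),('side0','side')):
    w,im=cloud(f,n)
    hsv=cv2.cvtColor(im,cv2.COLOR_RGB2HSV)
    x,y,z=np.moveaxis(w,-1,0)
    m=(x>.5)&(x<.95)&(y>.02)&(y<.36)&(z<.03)&(z>-.02)&(hsv[...,2]>120)&(hsv[...,1]<60)
    r=cv2.minAreaRect(w[m][:,:2].astype(np.float32));print(n,'tray',m.sum(),np.round(r[0],4),np.round(r[1],4),r[2])
    m=(x>.5)&(x<.95)&(y>.05)&(y<.3)&(z>.05)&(z<.35)
    print(' post med',np.median(w[m&(x>.78)],0).round(4),'hook',np.median(w[m&(x<.76)],0).round(4))
    for lo in np.arange(.14,.36,.03):
        k=m&(x<.76)&(z>lo)&(z<lo+.03)
        if k.sum():print('   z',lo.round(2),k.sum(),np.median(w[k],0).round(4))
    m=(x>.5)&(x<.95)&(y>.05)&(y<.3)&(z>.36)&(z<.44)
    print(' arm',m.sum(),w[m].min(0).round(3),w[m].max(0).round(3),cv2.fitLine(w[m][:,:2].astype(np.float32),1,0,.01,.01).ravel().round(4))
    m=(x>.49)&(x<.77)&(y>-.26)&(y<-.09)&(z<.15)
    T=m&(x<.58)&(z>.045);print(' tab',T.sum(),w[T].mean(0).round(4),w[T].min(0).round(3),w[T].max(0).round(3), cv2.fitLine(w[T][:,:2].astype(np.float32),1,0,.01,.01).ravel().round(4))
    B=m&(z>.012);r=cv2.minAreaRect(w[B&(z<.045)&(x>.58)][:,:2].astype(np.float32));print(' body',np.round(r[0],4),np.round(r[1],4),r[2])
    K=m&(x>.58)&(z>.085);print(' bail',K.sum(),w[K].mean(0).round(4) if K.any() else '',w[K].max(0).round(3) if K.any() else '')
    if K.sum()>3:print(cv2.fitLine(w[K][:,:2].astype(np.float32),1,0,.01,.01).ravel().round(4))
E
python3 fit.py
```

```text
scene tray 3529 [0.7194 0.1697] [0.1475 0.2786] 81.7806396484375
 post med [0.8319 0.1654 0.2176] hook [0.6778 0.182  0.2537]
   z 0.14 7 [0.6715 0.182  0.168 ]
   z 0.17 35 [0.6693 0.1816 0.1846]
   z 0.2 12 [0.6814 0.1807 0.2119]
   z 0.23 21 [0.6795 0.1813 0.2472]
   z 0.26 13 [0.6778 0.1821 0.2789]
   z 0.29 21 [0.6765 0.1814 0.3042]
   z 0.32 28 [0.681  0.1888 0.3454]
 arm 940 [0.665 0.143 0.361] [0.846 0.204 0.415] [ 0.9941 -0.1088  0.7396  0.1763]
 tab 57 [ 0.5426 -0.1675  0.0662] [ 0.526 -0.174  0.045] [ 0.557 -0.164  0.083] [ 0.9984  0.056   0.541  -0.167 ]
 body [ 0.655  -0.1649] [0.1486 0.0885] 1.8919624090194702
 bail 38 [ 0.6466 -0.1621  0.1036] [ 0.65  -0.129  0.115]
[ 0.0514 -0.9987  0.6466 -0.1588]
side tray 1626 [0.7386 0.1865] [0.3281 0.4232] 89.70512390136719
 post med [0.8218 0.1536 0.2105] hook [0.6674 0.178  0.2662]
   z 0.14 7 [0.6599 0.1798 0.166 ]
   z 0.17 36 [0.6607 0.1786 0.1837]
   z 0.2 17 [0.6676 0.1786 0.2162]
   z 0.23 17 [0.6675 0.1776 0.2478]
   z 0.26 17 [0.6675 0.1789 0.2758]
   z 0.29 27 [0.6692 0.1778 0.3083]
   z 0.32 41 [0.6695 0.1731 0.3431]
 arm 490 [0.657 0.136 0.36 ] [0.844 0.208 0.412] [ 0.9899 -0.1415  0.7382  0.1656]
 tab 105 [ 0.5372 -0.1733  0.0659] [ 0.524 -0.177  0.045] [ 0.554 -0.166  0.083] [ 0.9996 -0.0297  0.5353 -0.1736]
 body [ 0.654  -0.1658] [0.1471 0.0899] 3.540731430053711
 bail 74 [ 0.6442 -0.1719  0.1022] [ 0.651 -0.131  0.112]
[ 0.0485 -0.9988  0.644  -0.1711]
```

```bash
cat >> h.py <<'E'
def rot(yaw,lean):
    c,s=np.cos(lean),np.sin(lean)
    return R.from_euler('z',yaw)*R.from_matrix(np.array([[-c,0,s],[0,1,0],[-s,0,-c]]))
def plan(pos,yaw,lean):
    "total turn/shift (tool units) from the measured pose, and rows needed"
    s=sensors.sense();R0=R.from_quat(s['eef_rot']);d=R0.inv().apply(np.array(pos)-s['eef_pos']);r=(R0.inv()*rot(yaw,lean)).as_rotvec()
    print('turn',(r/(np.pi/2)).round(3),'shift',(d/.2).round(3),'rows>=',max(np.linalg.norm(d)/.0625,np.degrees(np.linalg.norm(r))/10.7).round(2))
E
python3 - <<'E'
from h import *
plan([.43,.20,.25],.047,0.26);plan([.54,-.1705,.19],.047,.26)
E
```

```text
turn [-0.043 -0.162 -0.327] shift [-1.464 -1.509 -0.224] rows>= 6.77
turn [-0.043 -0.162 -0.327] shift [-2.793 -2.911  0.078] rows>= 12.91
```

Request:
{"method": "drive_tool", "body": {
  "series": [
    [-0.009, -0.032, -0.065, -0.2, -0.2, -0.04, 0],
    [-0.017, -0.065, -0.13, -0.4, -0.4, -0.08, 0],
    [-0.026, -0.097, -0.196, -0.6, -0.6, -0.12, 0],
    [-0.034, -0.13, -0.26, -0.8, -0.8, -0.16, 0],
    [-0.043, -0.162, -0.327, -1, -1, -0.2, 0]
  ]
}}

```text
t: 0.78
eef_pos: [0.3937, 0.3312, 0.2456]
eef_rot: [-0.025, 0.991, 0.003, 0.131]
wrist_force: [0.9, 0.1, 0.7]
opening: 1.0
gripper_force: 0.0
```

Run:
```python
from h import *
s=sensors.sense();print(s['t'],s['eef_pos'],s['q'].round(2));plan([.54,-.1705,.2],.047,.26);plan([.46,.04,.22],.047,.26)
```

```text
0.775 [0.39370289 0.33123683 0.24562034] [-1.09  0.01  0.12  2.07  0.26  0.92  0.5 ]
turn [0.    0.001 0.002] shift [-0.524 -2.542  0.378] rows>= 8.39
turn [0.    0.001 0.002] shift [-0.216 -1.471  0.191] rows>= 4.8
```

Request:
{"method": "drive_tool", "body": {
  "series": [
    [0, 0, 0, -0.05, -0.25, 0.03, 0],
    [0, 0, 0, -0.1, -0.5, 0.06, 0],
    [0, 0, 0, -0.15, -0.75, 0.09, 0],
    [0, 0, 0, -0.2, -0.95, 0.12, 0],
    [0, 0, 0, -0.2, -1, 0.12, 0]
  ]
}}

```text
t: 1.4
eef_pos: [0.4477, 0.1329, 0.2324]
eef_rot: [-0.022, 0.991, 0.003, 0.13]
wrist_force: [0.3, 0.8, -0.1]
opening: 0.999
gripper_force: 0.0
```

Request:
{"method": "drive_tool", "body": {
  "series": [
    [0, 0, 0, -0.05, -0.25, 0.03, 0],
    [0, 0, 0, -0.1, -0.5, 0.06, 0],
    [0, 0, 0, -0.15, -0.75, 0.09, 0],
    [0, 0, 0, -0.2, -0.95, 0.12, 0],
    [0, 0, 0, -0.2, -1, 0.12, 0]
  ]
}}

```text
t: 2.02
eef_pos: [0.502, -0.064, 0.2196]
eef_rot: [-0.022, 0.991, 0.003, 0.13]
wrist_force: [-0.3, 0.7, -0.3]
opening: 0.995
gripper_force: 0.0
```

Run:
```python
from h import *
s=sensors.sense();print(s['t'],s['eef_pos'],s['q'].round(2));plan([.54,-.1705,.2],.047,.26)
```

```text
2.025 [ 0.50201309 -0.0639931   0.21956264] [-0.76 -0.07  0.75  2.19  0.06  0.75  1.58]
turn [-0.001  0.    -0.002] shift [-0.135 -0.54   0.137] rows>= 1.84
```

Request:
{"method": "drive_tool", "body": {
  "series": [
    [0, 0, 0, -0.05, -0.2, 0.05, 0],
    [0, 0, 0, -0.09, -0.36, 0.09, 0],
    [0, 0, 0, -0.135, -0.54, 0.137, 0],
    [0, 0, 0, -0.135, -0.54, 0.137, 0],
    [0, 0, 0, -0.135, -0.54, 0.137, 0]
  ]
}}

```text
t: 2.65
eef_pos: [0.5396, -0.1675, 0.1997]
eef_rot: [-0.023, 0.991, 0.003, 0.129]
wrist_force: [0.5, 0.6, -0.8]
opening: 0.997
gripper_force: 0.0
```

Run:
```python
from h import *
snap('wrist','w1')
w,im=cloud('w1','wrist');x,y,z=np.moveaxis(w,-1,0)
m=(x>.49)&(x<.77)&(y>-.26)&(y<-.09)&(z<.15)
T=m&(x<.58)&(z>.045)
P=w[T];print('tab',T.sum(),P.mean(0).round(4),P.min(0).round(4),P.max(0).round(4),cv2.fitLine(P[:,:2].astype(np.float32),1,0,.01,.01).ravel().round(4))
r=cv2.minAreaRect(w[m&(z>.015)&(z<.045)&(x>.585)][:,:2].astype(np.float32));print('body',r)
K=m&(x>.6)&(z>.09);print(K.sum(),w[K].mean(0),cv2.fitLine(w[K][:,:2].astype(np.float32),1,0,.01,.01).ravel().round(4))
```

```text
tab 386 [ 0.5364 -0.1698  0.0747] [ 0.5267 -0.1741  0.0453] [ 0.5553 -0.1654  0.0821] [ 0.9983  0.0587  0.5365 -0.1699]
body ((0.6560221910476685, -0.16490158438682556), (0.14205306768417358, 0.08800968527793884), 2.055962324142456)
516 [ 0.64453445 -0.16522065  0.10496602] [ 0.0429 -0.9991  0.6442 -0.1655]
```

View pics/w1.png

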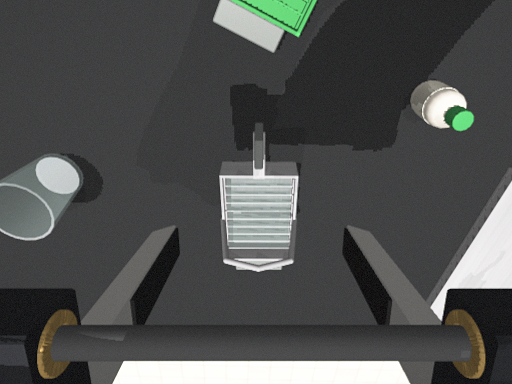

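The wrist view shows the tab at (260,145), the body at (258,215) and the bail peak at (258,265), all between the fingers. The measured tab position is (0.541, -0.170), yaw 0.043, which agrees with the fixed cameras.

Run:
```python
from h import *
a=.26;g=np.array([.541,-.170,.064]);plan(g+rot(.043,a).apply([0,0,.019]),.043,a)
```

```text
turn [ 0.002 -0.     0.003] shift [ 0.169 -0.015  0.753] rows>= 2.47
```

Request:
{"method": "drive_tool", "body": {
  "series": [
    [0.002, 0, 0.003, 0.04, -0.004, 0.19, 0],
    [0.002, 0, 0.003, 0.08, -0.008, 0.38, 0],
    [0.002, 0, 0.003, 0.12, -0.012, 0.55, 0],
    [0.002, 0, 0.003, 0.155, -0.015, 0.69, 0],
    [0.002, 0, 0.003, 0.169, -0.015, 0.753, 0]
  ]
}}

```text
t: 3.32
eef_pos: [0.5456, -0.1699, 0.0449]
eef_rot: [-0.021, 0.991, 0.003, 0.129]
wrist_force: [-0.6, -0.3, -0.5]
opening: 0.999
gripper_force: 0.0
```

Request:
{"method": "drive_tool", "body": {
  "series": [
    [0, 0, 0, 0, 0, 0, 1],
    [0, 0, 0, 0, 0, 0, 1],
    [0, 0, 0, 0, 0, 0, 1],
    [0, 0, 0, 0, 0, 0, 1],
    [0, 0, 0, 0, 0, 0, 1]
  ]
}}

```text
t: 3.95
eef_pos: [0.5462, -0.1713, 0.046]
eef_rot: [-0.021, 0.991, 0.002, 0.13]
wrist_force: [0.0, 0.6, 1.0]
opening: 0.509
gripper_force: 0.0
```

Request:
{"method": "drive_tool", "body": {
  "series": [
    [0, 0, 0, 0, 0, 0, 1],
    [0, 0, 0, 0, 0, 0, 1],
    [0, 0, 0, 0, 0, 0, 1],
    [0, 0, 0, 0, 0, 0, 1],
    [0, 0, 0, 0, 0, 0, 1]
  ]
}}

```text
t: 4.58
eef_pos: [0.546, -0.1712, 0.0458]
eef_rot: [-0.021, 0.991, 0.002, 0.13]
wrist_force: [-0.6, 0.4, 1.2]
opening: 0.08
gripper_force: 30.0
```

Request:
{"method": "drive_tool", "body": {
  "series": [
    [0, 0, 0, -0.002, 0, -0.008, 1],
    [0, 0, 0, -0.005, 0, -0.02, 1],
    [0, 0, 0, -0.008, 0, -0.03, 1],
    [0, 0, 0, -0.013, 0, -0.048, 1],
    [0, 0, 0, -0.013, 0, -0.048, 1]
  ]
}}

```text
t: 5.2
eef_pos: [0.5462, -0.1714, 0.0561]
eef_rot: [-0.021, 0.991, 0.002, 0.13]
wrist_force: [0.9, -0.5, -2.7]
opening: 0.08
gripper_force: 30.0
```

```bash
cat >> h.py <<'E'
def carrier(f):
    "measure the held carrier in the wrist picture f: rim plane normal and bail, relative to the TCP"
    w,im=cloud(f,'wrist');z=np.load(f+'.npz');R0=R.from_quat(z['rot']);xw=R0.apply([-1,0,0]);yaw=np.arctan2(xw[1],xw[0])
    q=(w-z['pos'])@R.from_euler('z',yaw).as_matrix()
    x,y,h=np.moveaxis(q,-1,0)
    bx=(x>.085)&(x<.125)&(abs(y)<.05)&(h>.04)&(h<.085)
    P=q[bx];print('bail n',bx.sum(),P.mean(0).round(4),'top',np.percentile(P[:,2],97).round(4),'y',P[:,1].min().round(4),P[:,1].max().round(4),'line',cv2.fitLine(P[:,:2].astype(np.float32),1,0,.01,.01).ravel().round(4))
    rim=(x>.045)&(x<.163)&(abs(y)<.05)&(h>-.03)&(h<.0)
    P=q[rim]
    for s in((x<.062),(x>.14)):
        k=rim&s;print(' rim end x',np.median(x[k]).round(3) if k.any() else '',k.sum(),np.percentile(h[k],[50,90,97]).round(4) if k.any() else '')
    return q
E
python3 - <<'E'
from h import *
s=sensors.sense();print(s['eef_pos'],s['wrist_force'],s['moment']);snap('wrist','w2');snap('side','s2');carrier('w2')
w,_=cloud('s2','side')
a=cv2.imread('pics/s2.png')[220:300,270:390];b=cv2.imread('pics/w2.png')
cv2.imwrite('pics/c2.png',np.vstack([cv2.resize(a,(512,340)),b[100:350]]))
E
```

```text
[ 0.54622289 -0.17142092  0.05606626] [ 0.88087398 -0.47650839 -2.65639481] [ 0.0096357   0.69879013 -0.00106123]h.py:34: RuntimeWarning: Mean of empty slice.
  P=q[bx];print('bail n',bx.sum(),P.mean(0).round(4),'top',np.percentile(P[:,2],97).round(4),'y',P[:,1].min().round(4),P[:,1].max().round(4),'line',cv2.fitLine(P[:,:2].astype(np.float32),1,0,.01,.01).ravel().round(4))
  ret = um.true_divide(
Traceback (most recent call last):
  File "h.py", line 34, in carrier
    P=q[bx];print('bail n',bx.sum(),P.mean(0).round(4),'top',np.percentile(P[:,2],97).round(4),'y',P[:,1].min().round(4),P[:,1].max().round(4),'line',cv2.fitLine(P[:,:2].astype(np.float32),1,0,.01,.01).ravel().round(4))
                                                             ~~~~~~~~~~~~~^^^^^^^^^^^
IndexError: index -1 is out of bounds for axis 0 with size 0
```

Run:
```python
from h import *
snap('scene','c2s')
a=cv2.imread('pics/s2.png')[220:300,270:390];b=cv2.imread('pics/w2.png');c=cv2.imread('pics/c2s.png')[150:250,140:260]
cv2.imwrite('pics/c2.png',np.vstack([np.hstack([cv2.resize(a,(400,267)),cv2.resize(c,(320,267))]),np.pad(b[60:384],((0,0),(0,208),(0,0)))]))
for f,n in(('s2','side'),('c2s','scene')):
    w,_=cloud(f,n);x,y,z=np.moveaxis(w,-1,0)
    m=(x>.6)&(x<.77)&(y>-.26)&(y<-.09);K=m&(z>.1)&(z<.16)
    print(n,K.sum(),w[K].mean(0).round(4),np.percentile(w[K][:,2],[90,97,100]))
    for lo,hi in((.58,.6),(.60,.64),(.65,.69),(.7,.725),(.72,.74)):
        k=m&(x>lo)&(x<hi)&(z>.02)&(z<.085);k=(x>lo)&(x<hi)&(y>-.26)&(y<-.09)&(z>.02)&(z<.065);print(lo,k.sum(),np.percentile(w[k][:,2],[3,50,90,97]).round(4) if k.any() else '')
```

```text
side 63 [ 0.6443 -0.1739  0.1129] [0.12066292 0.12229641 0.12253827]
0.58 103 [0.0215 0.0344 0.0441 0.0451]
0.6 179 [0.0238 0.0358 0.0414 0.0437]
0.65 177 [0.0215 0.0353 0.0408 0.0442]
0.7 147 [0.0256 0.0367 0.0428 0.0441]
0.72 33 [0.0305 0.0366 0.0384 0.0386]
scene 35 [ 0.647  -0.1636  0.1144] [0.12114214 0.12238916 0.12367149]
0.58 86 [0.0217 0.0389 0.0454 0.047 ]
0.6 185 [0.0214 0.0337 0.0417 0.0455]
0.65 183 [0.0204 0.0356 0.0434 0.0465]
0.7 138 [0.0231 0.0386 0.0438 0.0454]
0.72 68 [0.0211 0.037  0.0395 0.0408]
```

View pics/c2.png

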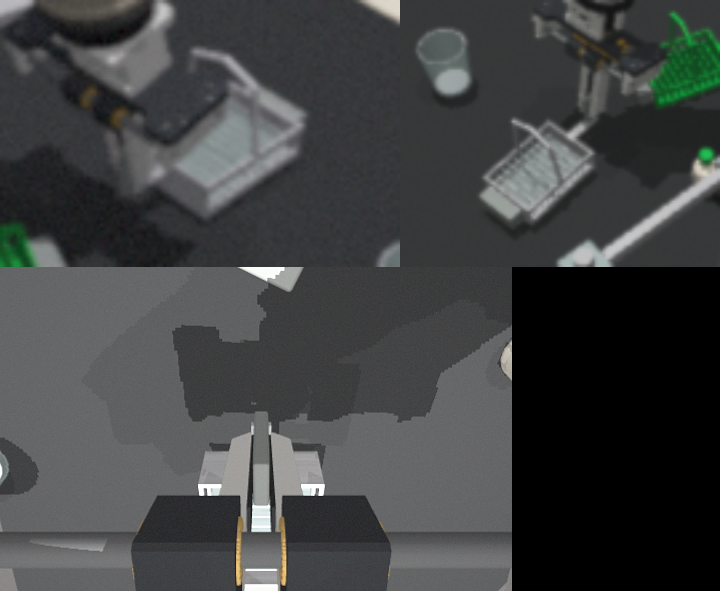

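Lifted level: rim at 0.044–0.045 at both ends, bail top at 0.1225. Now the hook's height from the pictures, and the carry plan.

```bash
cat >> h.py <<'E'
YAW=-.134;XS=np.array([np.cos(YAW),np.sin(YAW),0]);YS=np.array([-np.sin(YAW),np.cos(YAW),0]);HK=np.array([.6735,.180,0])
def stand(P): d=np.asarray(P)-HK;return np.stack([d@XS,d@YS,np.asarray(P)[...,2]],-1)
def bail():
    s=sensors.sense();R0=R.from_quat(s['eef_rot']);x=R0.apply([-1,0,0]);x[2]=0;x/=np.linalg.norm(x)
    b=s['eef_pos']+.0995*x+[0,0,.064]
    print('t',s['t'],'yaw',np.arctan2(x[1],x[0]).round(4),'lean',np.arcsin(R0.apply([0,0,1])@x).round(4),'bail',b.round(4),'stand',stand(b).round(4),'F stand',np.round([s['wrist_force']@XS,s['wrist_force']@YS,s['wrist_force'][2]],2),'M',s['moment'].round(3));return b
def go(xs,ys,z,yaw=YAW,lean=.26):
    c=[np.cos(yaw),np.sin(yaw),0];plan(HK+xs*XS+ys*YS+[0,0,z-.064]-.0995*np.array(c),yaw,lean)
E
cat > hk.py <<'E'
from h import *
import sys
for f,n in [a.split(':') for a in sys.argv[1:]]:
    w,_=cloud(f,n);q=stand(w);x,y,z=np.moveaxis(q,-1,0)
    m=(abs(x)<.07)&(abs(y)<.03)&(z>.13)&(z<.40)
    v,u=np.nonzero(m);print(n,m.sum(),'lowest z',np.sort(z[m])[:3].round(4),'row',v.max())
    for a,b in((.14,.17),(.17,.2),(.2,.23),(.23,.26),(.26,.29),(.29,.32),(.32,.34),(.34,.36),(.36,.38),(.38,.4)):
        k=m&(z>a)&(z<b)
        if k.any():print('  ',a,k.sum(),'x',np.percentile(x[k],[5,50,95]).round(4),'y',np.percentile(y[k],[5,50,95]).round(4))
E
python3 hk.py scene0:scene side0:side s2:side c2s:scene
python3 - <<'E'
from h import *
bail();go(-.07,0,.225)
E
```

```text
scene 476 lowest z [0.1653 0.1678 0.1679] row 260
   0.14 7 x [-0.0069 -0.0024  0.0038] y [-0.0022  0.0019  0.0029]
   0.17 35 x [-0.017  -0.0049  0.0099] y [-0.0016  0.002   0.0033]
   0.2 12 x [0.0062 0.0076 0.0089] y [-0.0017  0.0019  0.0041]
   0.23 21 x [0.003  0.0059 0.0081] y [-0.0018  0.0024  0.0035]
   0.26 13 x [0.0005 0.004  0.0058] y [0.0001 0.0025 0.0036]
   0.29 21 x [0.0008 0.0028 0.0047] y [-0.0013  0.0018  0.0039]
   0.32 2 x [-0.002  -0.0009  0.0002] y [0.0034 0.0061 0.0087]
   0.34 63 x [-0.0088  0.0084  0.0126] y [-0.0065  0.0078  0.0109]
   0.36 30 x [-0.0015  0.0065  0.0422] y [0.0011 0.0082 0.0109]
   0.38 272 x [-0.006   0.0161  0.0648] y [-0.0051  0.0044  0.0223]
side 395 lowest z [0.1636 0.164  0.1651] row 175
   0.14 7 x [-0.0184 -0.0138 -0.0087] y [-0.0056 -0.0018  0.0001]
   0.17 36 x [-0.0309 -0.012  -0.0032] y [-0.0079 -0.0035  0.0009]
   0.2 17 x [-0.0079 -0.0061 -0.0028] y [-0.0048 -0.0019  0.001 ]
   0.23 17 x [-0.0084 -0.0056 -0.0039] y [-0.0058 -0.003   0.0001]
   0.26 17 x [-0.009  -0.0057 -0.0027] y [-0.0064 -0.0016  0.001 ]
   0.29 27 x [-0.0078
[... 703 characters left out ...]
063] y [-0.0012  0.0018  0.0037]
   0.23 13 x [0.0011 0.0038 0.0051] y [0.0001 0.0023 0.0039]
   0.26 19 x [-0.      0.0032  0.0044] y [-0.0011  0.0025  0.0036]
   0.29 19 x [-0.0023  0.0022  0.0036] y [-0.0017  0.0023  0.0036]
   0.32 4 x [-0.0106 -0.0006  0.001 ] y [0.0027 0.0064 0.0097]
   0.34 58 x [-0.0081  0.0096  0.0125] y [-0.0069  0.0085  0.0111]
   0.36 37 x [-0.0029  0.0064  0.0413] y [0.002  0.0089 0.0136]
   0.38 265 x [-0.0058  0.0172  0.0647] y [-0.0046  0.0042  0.022 ]
t 5.35 yaw 0.042 lean 0.2603 bail [ 0.6455 -0.1671  0.1197] stand [ 0.0186 -0.3478  0.1197] F stand [ 0.38 -0.46 -2.74] M [ 0.067  0.746 -0.037]
turn [0.028 0.    0.108] shift [-0.016  1.876 -0.544] rows>= 6.25
```

Request:
{"method": "drive_tool", "body": {
  "series": [
    [0, 0, 0, 0, 0.06, -0.12, 1],
    [0.002, 0, 0.008, 0, 0.18, -0.27, 1],
    [0.005, 0, 0.02, 0, 0.35, -0.41, 1],
    [0.009, 0, 0.035, -0.005, 0.53, -0.5, 1],
    [0.013, 0, 0.05, -0.01, 0.71, -0.544, 1]
  ]
}}

```text
t: 5.98
eef_pos: [0.5164, -0.0484, 0.1564]
eef_rot: [0.013, 0.991, -0.002, 0.13]
wrist_force: [0.0, 0.7, -2.7]
opening: 0.084
gripper_force: 30.0
```

Run:
```python
from h import *
bail();go(-.07,0,.225)
```

```text
t 5.975 yaw -0.0264 lean 0.26 bail [ 0.6159 -0.051   0.2204] stand [-0.0263 -0.2367  0.2204] F stand [-0.09  0.72 -2.68] M [0.175 0.675 0.065]
turn [0.017 0.    0.066] shift [ 0.079  1.253 -0.046] rows>= 4.02
```

Request:
{"method": "drive_tool", "body": {
  "series": [
    [0.004, 0, 0.013, 0.015, 0.2, -0.02, 1],
    [0.007, 0, 0.026, 0.03, 0.4, -0.04, 1],
    [0.01, 0, 0.038, 0.045, 0.6, -0.05, 1],
    [0.013, 0, 0.048, 0.06, 0.78, -0.05, 1],
    [0.015, 0, 0.055, 0.07, 0.92, -0.05, 1]
  ]
}}

```text
t: 6.6
eef_pos: [0.5047, 0.1372, 0.1616]
eef_rot: [0.056, 0.99, -0.008, 0.129]
wrist_force: [-0.6, -0.0, -2.0]
opening: 0.084
gripper_force: 30.0
```

Run:
```python
from h import *
bail();go(-.07,0,.214)
```

```text
t 6.6 yaw -0.1134 lean 0.2596 bail [0.6035 0.1259 0.2256] stand [-0.0621 -0.0629  0.2256] F stand [-0.59 -0.11 -1.98] M [ 0.082  0.684 -0.116]
turn [ 0.002 -0.     0.013] shift [0.047 0.326 0.047] rows>= 1.06
```

Request:
{"method": "drive_tool", "body": {
  "series": [
    [0.001, 0, 0.005, 0.012, 0.1, 0.01, 1],
    [0.001, 0, 0.008, 0.024, 0.18, 0.02, 1],
    [0.002, 0, 0.01, 0.036, 0.24, 0.035, 1],
    [0.002, 0, 0.01, 0.042, 0.28, 0.045, 1],
    [0.002, 0, 0.01, 0.042, 0.28, 0.045, 1]
  ]
}}

```text
t: 7.22
eef_pos: [0.5059, 0.1914, 0.1505]
eef_rot: [0.065, 0.989, -0.009, 0.129]
wrist_force: [0.2, -0.0, -3.0]
opening: 0.082
gripper_force: 30.0
```

```bash
cat > see.py <<'E'
from h import *
import sys
t=sys.argv[1]
b=bail();snap('scene',t+'c');snap('side',t+'s')
for f,n in((t+'c','scene'),(t+'s','side')):
    q=stand(cloud(f,n)[0]);x,y,z=np.moveaxis(q,-1,0);B=stand(b)
    K=(abs(x-B[0])<.02)&(abs(y-B[1])<.045)&(z>B[2]-.012)&(z<B[2]+.02);P=q[K]
    if K.sum()>5:print(n,'bail',K.sum(),'x',np.median(P[:,0]).round(4),'y range',P[:,1].min().round(4),P[:,1].max().round(4),'ztop',np.percentile(P[:,2],[90,97]).round(4),'line',cv2.fitLine(P[:,:2].astype(np.float32),1,0,.01,.01).ravel().round(3))
    for lo,hi in((-.06,-.035),(.03,.055),(.06,.08)):
        k=(x>B[0]+lo)&(x<B[0]+hi)&(abs(y-B[1])<.046)&(z>B[2]-.1)&(z<B[2]-.055)
        if k.any():print('  rim at',lo,k.sum(),np.percentile(z[k],[90,97]).round(4))
a=cv2.imread(f'pics/{t}c.png')[200:330,180:310];c=cv2.imread(f'pics/{t}s.png')[90:230,215:345]
cv2.imwrite(f'pics/{t}v.png',np.hstack([cv2.resize(a,(400,400),interpolation=2),cv2.resize(c,(372,400),interpolation=2)]))
E
python3 see.py p1;python3 hk.py p1c:scene p1s:side
```

```text
t 7.225 yaw -0.1303 lean 0.2599 bail [0.6045 0.1785 0.2145] stand [-0.0682 -0.0107  0.2145] F stand [ 0.17  0.01 -3.01] M [-0.001  0.664 -0.016]
scene bail 48 x -0.0655 y range -0.0438 0.023 ztop [0.2157 0.2166] line [ 0.006  1.    -0.066 -0.003]
  rim at -0.06 193 [0.1388 0.1401]
  rim at 0.03 126 [0.1367 0.138 ]
  rim at 0.06 157 [0.134  0.1359]
side bail 28 x -0.0692 y range -0.0485 0.0155 ztop [0.2135 0.2152] line [ 0.032  0.999 -0.068  0.001]
  rim at -0.06 117 [0.138  0.1391]
  rim at 0.03 102 [0.1357 0.1371]
  rim at 0.06 58 [0.1329 0.1352]
scene 724 lowest z [0.13   0.13   0.1301] row 271
   0.14 15 x [-0.0675 -0.0627 -0.0002] y [0.     0.0262 0.0293]
   0.17 49 x [-0.0683 -0.012   0.0094] y [-0.002   0.0028  0.0266]
   0.2 55 x [-0.0682 -0.0646  0.0077] y [-0.0255  0.0017  0.0205]
   0.23 17 x [0.003  0.0056 0.0067] y [-0.002   0.002   0.0036]
   0.26 16 x [0.0002 0.004  0.0059] y [-0.      0.0022  0.0045]
   0.29 20 x [0.0003 0.0031 0.005 ] y [-0.0017  0.002   0.0036]
   0.32 2 x [-0.0028 -0.0008  0.0011] y [0.0022 0.0027 0.0032]
   0.34 64 x [-0.0087  0.0083  0.0126] y [-0
[... 167 characters left out ...]
est z [0.1302 0.1303 0.1304] row 191
   0.14 17 x [-0.0694 -0.0003  0.0169] y [-0.0038  0.001   0.0277]
   0.17 40 x [-0.0692 -0.0013  0.0177] y [-0.0064 -0.0021  0.0206]
   0.2 34 x [-0.0697  0.008   0.0139] y [-0.0236 -0.006   0.009 ]
   0.23 19 x [0.0054 0.0075 0.0118] y [-0.0053 -0.0024  0.0012]
   0.26 21 x [0.0018 0.0047 0.0086] y [-0.0065 -0.0021  0.0017]
   0.29 18 x [-0.0007  0.0011  0.0052] y [-0.0073 -0.0031  0.0001]
   0.32 12 x [-0.0042 -0.0011  0.002 ] y [-0.0059 -0.0034  0.0017]
   0.34 59 x [-0.0119 -0.0058  0.0076] y [-0.0146 -0.01    0.0084]
   0.36 55 x [-0.0135 -0.0046  0.0471] y [-0.0132 -0.008   0.0057]
   0.38 145 x [-0.0124  0.0139  0.0646] y [-0.0138 -0.0048  0.0085]
```

View pics/p1v.png

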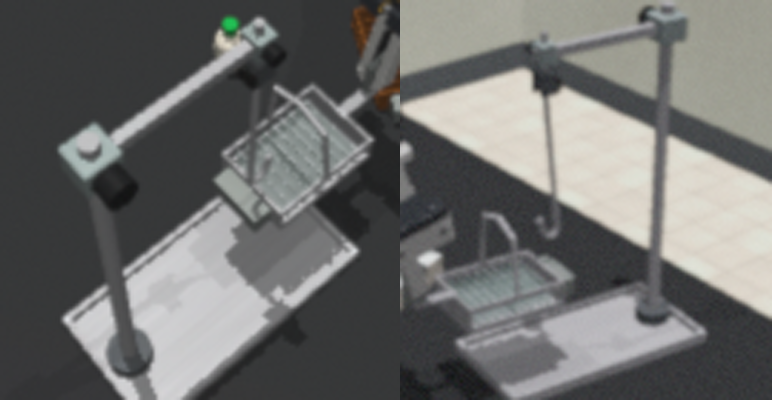

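The bar is about 12 mm off in y and the nose is about 0.02 rad low. I correct both and close to -35 mm.

Run:
```python
from h import *
go(-.038,.002,.214,lean=.28)
```

```text
turn [-0.001 -0.013  0.002] shift [-0.145  0.068  0.042] rows>= 0.53
```

Request:
{"method": "drive_tool", "body": {
  "series": [
    [0, -0.003, 0.001, -0.02, 0.01, 0.005, 1],
    [0, -0.006, 0.002, -0.055, 0.025, 0.015, 1],
    [0, -0.01, 0.002, -0.095, 0.045, 0.027, 1],
    [-0.001, -0.013, 0.002, -0.13, 0.062, 0.038, 1],
    [-0.001, -0.013, 0.002, -0.145, 0.068, 0.042, 1]
  ]
}}

```text
t: 7.95
eef_pos: [0.5381, 0.2011, 0.1499]
eef_rot: [0.066, 0.988, -0.009, 0.14]
wrist_force: [-0.7, -0.6, -3.1]
opening: 0.085
gripper_force: 30.0
```

```bash
python3 see.py p2; python3 hk.py p2s:side
python3 - <<'E'
from h import *
go(-.028,.002,.214,lean=.28)
E
```

```text
t 7.95 yaw -0.1338 lean 0.2806 bail [0.6367 0.1878 0.2139] stand [-0.0375  0.0028  0.2139] F stand [-0.64 -0.67 -3.15] M [ 0.117  0.733 -0.021]
scene bail 53 x -0.0361 y range -0.0274 0.0372 ztop [0.216  0.2175] line [ 0.    -1.    -0.036  0.01 ]
  rim at -0.06 206 [0.139  0.1407]
  rim at 0.03 176 [0.1381 0.1401]
  rim at 0.06 186 [0.1369 0.1417]
side bail 29 x -0.0393 y range -0.0353 0.0343 ztop [0.216 0.217] line [ 0.011 -1.    -0.039  0.001]
  rim at -0.06 134 [0.138  0.1393]
  rim at 0.03 89 [0.1368 0.1397]
  rim at 0.06 62 [0.1356 0.1386]
side 571 lowest z [0.13   0.1301 0.1301] row 190
   0.14 10 x [-0.0074  0.0024  0.0187] y [-0.0096 -0.0035  0.0067]
   0.17 33 x [-0.0174  0.0036  0.0068] y [-0.0066 -0.0029  0.0003]
   0.2 39 x [-0.0416 -0.0384  0.007 ] y [-0.0255 -0.0036  0.0211]
   0.23 21 x [0.0008 0.0027 0.0076] y [-0.0071 -0.0018  0.0022]
   0.26 18 x [-0.0014  0.0011  0.0038] y [-0.0059 -0.0036 -0.0006]
   0.29 22 x [-0.0037 -0.0003  0.0044] y [-0.005  -0.0017  0.0013]
   0.32 11 x [-0.0053 -0.0034  0.0022] y [-0.008  -0.0048 -0.0016]
   0.34 57 x [-0.0131 -0.0054  0.0092] y [-0.0143 -0.0091  0.0069]
   0.36 56 x [-0.0126 -0.0042  0.0493] y [-0.0141 -0.0064  0.0075]
   0.38 144 x [-0.013   0.0122  0.0638] y [-0.0137 -0.0056  0.007 ]
turn [0. 0. 0.] shift [-0.047 -0.003  0.013] rows>= 0.16
```

Request:
{"method": "drive_tool", "body": {
  "series": [
    [0, 0, 0, -0.01, -0.002, 0.003, 1],
    [0, 0, 0, -0.02, -0.004, 0.006, 1],
    [0, 0, 0, -0.03, -0.006, 0.009, 1],
    [0, 0, 0, -0.04, -0.009, 0.011, 1],
    [0, 0, 0, -0.05, -0.01, 0.014, 1]
  ]
}}

```text
t: 8.68
eef_pos: [0.5476, 0.1977, 0.1501]
eef_rot: [0.066, 0.988, -0.009, 0.139]
wrist_force: [-0.6, -0.2, -2.7]
opening: 0.086
gripper_force: 30.0
```

Request:
{"method": "drive_tool", "body": {
  "series": [
    [0, 0, 0, -0.006, 0, 0.002, 1],
    [0, 0, 0, -0.013, 0, 0.004, 1],
    [0, 0, 0, -0.019, 0, 0.0055, 1],
    [0, 0, 0, -0.026, 0, 0.0075, 1],
    [0, 0, 0, -0.032, 0, 0.009, 1]
  ]
}}

```text
t: 9.3
eef_pos: [0.5542, 0.1969, 0.1501]
eef_rot: [0.066, 0.988, -0.009, 0.139]
wrist_force: [-0.3, 0.4, -3.1]
opening: 0.083
gripper_force: 30.0
```

Request:
{"method": "drive_tool", "body": {
  "series": [
    [0, 0, 0, -0.006, 0, 0.002, 1],
    [0, 0, 0, -0.013, 0, 0.004, 1],
    [0, 0, 0, -0.019, 0, 0.0055, 1],
    [0, 0, 0, -0.026, 0, 0.0075, 1],
    [0, 0, 0, -0.032, 0, 0.009, 1]
  ]
}}

```text
t: 9.93
eef_pos: [0.5608, 0.196, 0.1501]
eef_rot: [0.066, 0.988, -0.009, 0.139]
wrist_force: [1.0, -0.1, -1.9]
opening: 0.086
gripper_force: 30.0
```

Request:
{"method": "drive_tool", "body": {
  "series": [
    [0, 0, 0, -0.006, 0, 0.002, 1],
    [0, 0, 0, -0.013, 0, 0.004, 1],
    [0, 0, 0, -0.019, 0, 0.0055, 1],
    [0, 0, 0, -0.026, 0, 0.0075, 1],
    [0, 0, 0, -0.032, 0, 0.009, 1]
  ]
}}

```text
t: 10.55
eef_pos: [0.5674, 0.1951, 0.1502]
eef_rot: [0.066, 0.988, -0.009, 0.139]
wrist_force: [0.6, 0.7, -2.9]
opening: 0.083
gripper_force: 30.0
```

Request:
{"method": "drive_tool", "body": {
  "series": [
    [0, 0, 0, -0.006, 0, 0.002, 1],
    [0, 0, 0, -0.013, 0, 0.004, 1],
    [0, 0, 0, -0.019, 0, 0.0055, 1],
    [0, 0, 0, -0.026, 0, 0.0075, 1],
    [0, 0, 0, -0.032, 0, 0.009, 1]
  ]
}}

```text
t: 11.18
eef_pos: [0.574, 0.1942, 0.1502]
eef_rot: [0.066, 0.988, -0.009, 0.139]
wrist_force: [-0.6, 0.5, -3.3]
opening: 0.082
gripper_force: 30.0
```

```bash
python3 see.py p3; python3 hk.py p3s:side p3c:scene
```

```text
t 11.175 yaw -0.1335 lean 0.2803 bail [0.6726 0.1809 0.2142] stand [-0.001   0.0008  0.2142] F stand [-0.66  0.45 -3.28] M [0.178 0.698 0.031]
scene bail 63 x 0.001 y range -0.0324 0.0344 ztop [0.2187 0.2268] line [ 0.01  -1.     0.001 -0.003]
  rim at -0.06 214 [0.1395 0.1409]
  rim at 0.03 181 [0.1383 0.1398]
  rim at 0.06 189 [0.1383 0.1412]
side bail 43 x -0.0017 y range -0.0369 0.0294 ztop [0.2266 0.2313] line [ 0.004  1.    -0.001 -0.007]
  rim at -0.06 129 [0.1378 0.1396]
  rim at 0.03 93 [0.137  0.1382]
  rim at 0.06 59 [0.1368 0.1378]
side 599 lowest z [0.13   0.1301 0.1301] row 190
   0.14 10 x [-0.0396 -0.0007  0.0342] y [-0.0134 -0.0031 -0.0014]
   0.17 33 x [-0.0167 -0.0044  0.0074] y [-0.0057 -0.0026  0.0113]
   0.2 38 x [-0.0049 -0.0017  0.0068] y [-0.0279 -0.0046  0.0218]
   0.23 20 x [-0.0023  0.0017  0.0052] y [-0.007  -0.003   0.0003]
   0.26 18 x [-0.001   0.0011  0.0034] y [-0.0067 -0.0033  0.0024]
   0.29 21 x [-0.0027 -0.0002  0.0044] y [-0.0054 -0.001   0.002 ]
   0.32 12 x [-0.0056 -0.0017  0.0016] y [-0.0077 -0.0044 -0.0006]
   0.34 61 x [-0.0121 -0.0048  0.
[... 169 characters left out ...]
scene 833 lowest z [0.13   0.1301 0.1301] row 287
   0.14 31 x [-0.0632 -0.0016  0.0599] y [-0.0262  0.0021  0.0207]
   0.17 24 x [-0.0139  0.0058  0.0114] y [-0.0016  0.0017  0.0036]
   0.2 55 x [-0.0026  0.001   0.0087] y [-0.0247  0.0027  0.0272]
   0.23 18 x [0.0028 0.0061 0.0074] y [-0.001   0.0023  0.004 ]
   0.26 15 x [0.0014 0.0048 0.006 ] y [-0.0016  0.0018  0.0036]
   0.29 21 x [0.0004 0.0029 0.0044] y [-0.0015  0.0017  0.0034]
   0.32 2 x [0.0009 0.001  0.0011] y [0.0033 0.0063 0.0093]
   0.34 64 x [-0.0084  0.0084  0.0129] y [-0.0068  0.0089  0.0111]
   0.36 30 x [-0.0015  0.0067  0.0494] y [0.0001 0.0076 0.0175]
   0.38 268 x [-0.0061  0.0161  0.0642] y [-0.0052  0.0045  0.0222]
```

Request:
{"method": "drive_tool", "body": {
  "series": [
    [0, 0, 0, -0.006, 0, 0.002, 1],
    [0, 0, 0, -0.013, 0, 0.004, 1],
    [0, 0, 0, -0.019, 0, 0.0055, 1],
    [0, 0, 0, -0.026, 0, 0.0075, 1],
    [0, 0, 0, -0.032, 0, 0.009, 1]
  ]
}}

```text
t: 11.9
eef_pos: [0.5806, 0.1933, 0.1503]
eef_rot: [0.066, 0.988, -0.009, 0.139]
wrist_force: [-0.2, -0.5, -2.6]
opening: 0.086
gripper_force: 30.0
```

Request:
{"method": "drive_tool", "body": {
  "series": [
    [0, 0, 0, -0.006, 0, 0.002, 1],
    [0, 0, 0, -0.013, 0, 0.004, 1],
    [0, 0, 0, -0.019, 0, 0.0055, 1],
    [0, 0, 0, -0.026, 0, 0.0075, 1],
    [0, 0, 0, -0.032, 0, 0.009, 1]
  ]
}}

```text
t: 12.52
eef_pos: [0.5871, 0.1924, 0.1503]
eef_rot: [0.066, 0.988, -0.009, 0.139]
wrist_force: [-0.3, 0.5, -2.6]
opening: 0.08
gripper_force: 30.0
```

Request:
{"method": "drive_tool", "body": {
  "series": [
    [0, 0, 0, -0.003, 0, 0.001, 1],
    [0, 0, 0, -0.006, 0, 0.002, 1],
    [0, 0, 0, -0.009, 0, 0.003, 1],
    [0, 0, 0, -0.012, 0, 0.0035, 1],
    [0, 0, 0, -0.014, 0, 0.004, 1]
  ]
}}

```text
t: 13.15
eef_pos: [0.59, 0.1921, 0.1503]
eef_rot: [0.066, 0.988, -0.009, 0.139]
wrist_force: [-0.3, -0.1, -2.6]
opening: 0.086
gripper_force: 30.0
```

```bash
cat > force.py <<'E'
from h import *
import sys
N=int(sys.argv[1]) if len(sys.argv)>1 else 8
bail();F=[];M=[]
for i in range(N):
    viewer.read_camera('wrist');s=sensors.sense();f=s['wrist_force'];F.append([f@XS,f@YS,f[2]]);M.append(s['moment']@YS)
print('F',np.mean(F,0).round(2),'+-',(np.std(F,0)/N**.5).round(2),'My',np.mean(M).round(3),(np.std(M)/N**.5).round(3))
E
python3 force.py 6; python3 see.py p4; python3 hk.py p4s:side p4c:scene|egrep 'side|scene|0.2|0.3'
```

```text
t 13.15 yaw -0.1336 lean 0.2803 bail [0.6886 0.1788 0.2143] stand [0.0151 0.0008 0.2143] F stand [-0.26 -0.14 -2.56] M [0.16  0.769 0.038]
F [-0.09  0.14 -2.67] +- [0.26 0.18 0.18] My 0.747 0.008
t 13.45 yaw -0.1336 lean 0.2803 bail [0.6885 0.1788 0.2143] stand [0.0151 0.0008 0.2143] F stand [ 0.38  0.79 -3.12] M [0.149 0.726 0.027]
scene bail 67 x 0.0171 y range -0.0326 0.0343 ztop [0.2196 0.2281] line [ 0.021 -1.     0.017 -0.004]
  rim at -0.06 201 [0.1395 0.141 ]
  rim at 0.03 173 [0.1385 0.1405]
  rim at 0.06 189 [0.1369 0.1394]
side bail 45 x 0.0143 y range -0.0345 0.0288 ztop [0.2273 0.2309] line [ 0.004  1.     0.014 -0.011]
  rim at -0.06 127 [0.1381 0.1395]
  rim at 0.03 92 [0.1375 0.1411]
  rim at 0.06 56 [0.1355 0.1376]
side 576 lowest z [0.13   0.13   0.1301] row 189
   0.14 13 x [-0.0668 -0.0434  0.0404] y [-0.0216 -0.006   0.0124]
   0.17 34 x [0.0022 0.0173 0.0272] y [-0.0062 -0.0034  0.0108]
   0.2 39 x [0.0109 0.0143 0.0228] y [-0.0257 -0.0045  0.0245]
   0.23 19 x [0.0105 0.0141 0.0186] y [-0.0069 -0.0034  0.0022]
   0.26 19 x [0.0063 0.0098 0.0144] y [-0.0068 -0.0
[... 349 characters left out ...]
scene 761 lowest z [0.1301 0.1301 0.1302] row 284
   0.14 17 x [-0.0657 -0.0414  0.0224] y [-0.0283  0.0018  0.0249]
   0.17 30 x [0.0093 0.0206 0.0307] y [-0.0015  0.0019  0.0037]
   0.2 60 x [0.0133 0.0174 0.0254] y [-0.024   0.0027  0.0284]
   0.23 18 x [0.0156 0.0185 0.0223] y [-0.0015  0.0013  0.0034]
   0.26 22 x [0.011  0.0139 0.0164] y [-0.0016  0.0018  0.0041]
   0.29 21 x [0.0049 0.0084 0.0112] y [-0.0016  0.0021  0.0038]
   0.32 7 x [-0.0084  0.0064  0.0094] y [-0.      0.0028  0.0095]
   0.34 60 x [-0.0084  0.0089  0.0123] y [-0.0067  0.0079  0.0111]
   0.36 31 x [-0.0034  0.0067  0.0279] y [0.0004 0.0087 0.017 ]
   0.38 271 x [-0.0061  0.0165  0.0651] y [-0.0051  0.0045  0.0223]
```

Request:
{"method": "drive_tool", "body": {
  "series": [
    [0, 0, 0, -0.003, 0, 0.001, 1],
    [0, 0, 0, -0.006, 0, 0.002, 1],
    [0, 0, 0, -0.009, 0, 0.003, 1],
    [0, 0, 0, -0.012, 0, 0.0035, 1],
    [0, 0, 0, -0.015, 0, 0.0043, 1]
  ]
}}

```text
t: 14.18
eef_pos: [0.5931, 0.1916, 0.1503]
eef_rot: [0.066, 0.988, -0.009, 0.139]
wrist_force: [-0.8, 0.2, -2.5]
opening: 0.082
gripper_force: 30.0
```

```bash
python3 force.py 5
```

```text
t 14.175 yaw -0.1336 lean 0.2803 bail [0.6917 0.1784 0.2143] stand [0.0183 0.0008 0.2143] F stand [-0.85  0.14 -2.52] M [0.127 0.7   0.005]
F [ 0.2   0.25 -2.78] +- [0.09 0.12 0.14] My 0.745 0.01
```

Request:
{"method": "drive_tool", "body": {
  "series": [
    [0, 0, 0, -0.001, 0, 0.0003, 1],
    [0, 0, 0, -0.002, 0, 0.0006, 1],
    [0, 0, 0, -0.003, 0, 0.0009, 1],
    [0, 0, 0, -0.004, 0, 0.0012, 1],
    [0, 0, 0, -0.005, 0, 0.0014, 1]
  ]
}}

```text
t: 15.05
eef_pos: [0.5941, 0.1915, 0.1503]
eef_rot: [0.066, 0.988, -0.009, 0.139]
wrist_force: [-0.4, 0.1, -2.8]
opening: 0.084
gripper_force: 30.0
```

```bash
python3 force.py 5
```

```text
t 15.05 yaw -0.1336 lean 0.2803 bail [0.6927 0.1783 0.2143] stand [0.0192 0.0008 0.2143] F stand [-0.43  0.05 -2.82] M [0.143 0.765 0.009]
F [ 0.07 -0.35 -2.64] +- [0.14 0.34 0.26] My 0.741 0.01
```

Request:
{"method": "drive_tool", "body": {
  "series": [
    [0, 0, 0, -0.001, 0, 0.0003, 1],
    [0, 0, 0, -0.002, 0, 0.0006, 1],
    [0, 0, 0, -0.003, 0, 0.0009, 1],
    [0, 0, 0, -0.004, 0, 0.0012, 1],
    [0, 0, 0, -0.005, 0, 0.0014, 1]
  ]
}}

```text
t: 15.92
eef_pos: [0.5951, 0.1913, 0.1503]
eef_rot: [0.066, 0.988, -0.009, 0.139]
wrist_force: [-1.5, -0.3, -2.3]
opening: 0.079
gripper_force: 30.0
```

```bash
python3 force.py 4
```

```text
t 15.925 yaw -0.1336 lean 0.2802 bail [0.6937 0.1781 0.2143] stand [0.0203 0.0008 0.2143] F stand [-1.41 -0.47 -2.3 ] M [0.137 0.786 0.037]
F [-0.54 -0.   -2.67] +- [0.16 0.13 0.31] My 0.824 0.013
```

Request:
{"method": "drive_tool", "body": {
  "series": [
    [0, 0, 0, -0.001, 0, 0.0003, 1],
    [0, 0, 0, -0.002, 0, 0.0006, 1],
    [0, 0, 0, -0.003, 0, 0.0009, 1],
    [0, 0, 0, -0.004, 0, 0.0012, 1],
    [0, 0, 0, -0.005, 0, 0.0014, 1]
  ]
}}

```text
t: 16.75
eef_pos: [0.5961, 0.1912, 0.1503]
eef_rot: [0.066, 0.988, -0.009, 0.139]
wrist_force: [-1.9, -0.2, -2.6]
opening: 0.086
gripper_force: 30.0
```

```bash
python3 force.py 4
```

```text
t 16.75 yaw -0.1336 lean 0.2803 bail [0.6947 0.178  0.2143] stand [0.0213 0.0008 0.2143] F stand [-1.89 -0.44 -2.64] M [0.155 0.896 0.003]
F [-1.62  0.04 -1.81] +- [0.25 0.27 0.18] My 0.908 0.013
```

Contact with the stop is about 1.6 N. I hold it, then slide down the shank.

Request:
{"method": "drive_tool", "body": {
  "series": [
    [0, 0, 0, 0, 0, 0, 1],
    [0, 0, 0, 0, 0, 0, 1],
    [0, 0, 0, 0, 0, 0, 1],
    [0, 0, 0, 0, 0, 0, 1],
    [0, 0, 0, 0, 0, 0, 1]
  ]
}}

```text
t: 17.58
eef_pos: [0.5961, 0.1912, 0.1503]
eef_rot: [0.066, 0.988, -0.009, 0.139]
wrist_force: [-1.9, 0.2, -1.6]
opening: 0.085
gripper_force: 30.0
```

```bash
python3 force.py 8; python3 see.py p5; python3 hk.py p5s:side p5c:scene|egrep 'side|scene|0.1|0.2|0.3'
```

```text
t 17.575 yaw -0.1337 lean 0.2803 bail [0.6947 0.178  0.2143] stand [0.0213 0.0008 0.2143] F stand [-1.92 -0.1  -1.63] M [ 0.111  0.847 -0.016]
F [-1.64  0.02 -2.15] +- [0.15 0.13 0.16] My 0.91 0.012
t 17.975 yaw -0.1336 lean 0.2803 bail [0.6947 0.178  0.2143] stand [0.0213 0.0008 0.2143] F stand [-1.84  0.57 -1.28] M [0.168 0.945 0.008]
scene bail 68 x 0.0235 y range -0.0319 0.0347 ztop [0.2228 0.2285] line [ 0.015 -1.     0.023  0.014]
  rim at -0.06 197 [0.1389 0.1408]
  rim at 0.03 171 [0.139 0.141]
  rim at 0.06 191 [0.1377 0.1403]
side bail 44 x 0.0201 y range -0.0371 0.0277 ztop [0.2266 0.2315] line [ 0.001  1.     0.02  -0.008]
  rim at -0.06 129 [0.1375 0.1394]
  rim at 0.03 92 [0.137  0.1396]
  rim at 0.06 58 [0.1365 0.1383]
side 583 lowest z [0.13   0.1301 0.1302] row 188
   0.14 15 x [-0.0642 -0.0367  0.0326] y [-0.009  -0.0037  0.0086]
   0.17 36 x [-0.0132  0.02    0.0331] y [-0.0072 -0.0026  0.0285]
   0.2 38 x [0.017  0.0205 0.0269] y [-0.0261 -0.0045  0.0271]
   0.23 18 x [0.0135 0.0183 0.0213] y [-0.0064 -0.0039  0.0006]
   0.26 21 x [0.0075 0.0125 0.0168] y [-0.0059
[... 351 characters left out ...]
scene 769 lowest z [0.1301 0.1301 0.1301] row 285
   0.14 25 x [-0.0693 -0.0551  0.0252] y [-0.0027  0.0015  0.0095]
   0.17 35 x [-0.0691  0.0225  0.0358] y [-0.0017  0.0013  0.0039]
   0.2 60 x [0.0199 0.0235 0.031 ] y [-0.0258  0.0027  0.0269]
   0.23 19 x [0.0169 0.0223 0.0256] y [-0.0003  0.002   0.0039]
   0.26 19 x [0.0125 0.0161 0.0202] y [-0.0011  0.0021  0.0035]
   0.29 22 x [0.0066 0.0102 0.0127] y [-0.0009  0.0016  0.004 ]
   0.32 5 x [0.0059 0.0073 0.0086] y [-0.0012  0.0025  0.0041]
   0.34 65 x [-0.0079  0.0086  0.0127] y [-0.0066  0.0095  0.0112]
   0.36 32 x [-0.0028  0.0071  0.0519] y [0.001  0.0087 0.017 ]
   0.38 267 x [-0.0059  0.0165  0.065 ] y [-0.0047  0.0043  0.0222]
```

View pics/p5v.png

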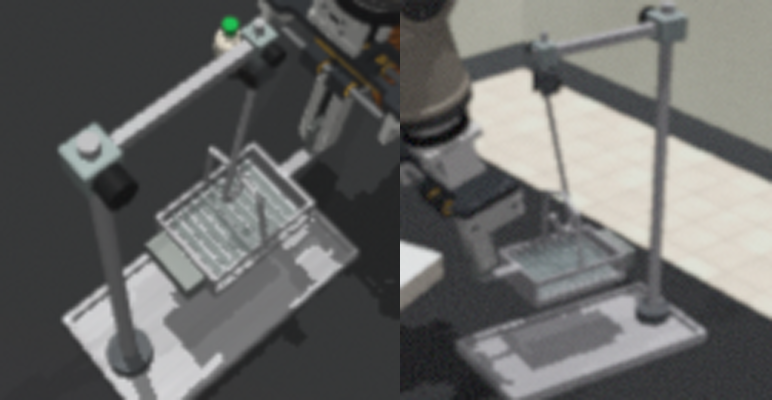

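The bar presses the shank at its stop and everything is steady. Now sliding down along the tilted shank (0.2 rad) with a slightly lighter press.

Request:
{"method": "drive_tool", "body": {
  "series": [
    [0, 0, 0, 0.003, 0, 0.012, 1],
    [0, 0, 0, 0.005, 0, 0.032, 1],
    [0, 0, 0, 0.007, 0, 0.055, 1],
    [0, 0, 0, 0.0085, 0, 0.078, 1],
    [0, 0, 0, 0.0095, 0, 0.089, 1]
  ]
}}

```text
t: 18.7
eef_pos: [0.5992, 0.1907, 0.1323]
eef_rot: [0.066, 0.988, -0.009, 0.139]
wrist_force: [-0.7, 0.7, -2.1]
opening: 0.089
gripper_force: 30.0
```

```bash
python3 force.py 5
```

```text
t 18.7 yaw -0.1336 lean 0.2801 bail [0.6978 0.1775 0.1963] stand [0.0244 0.0007 0.1963] F stand [-0.84  0.63 -2.15] M [0.106 0.846 0.006]
F [-1.02 -0.11 -3.88] +- [0.14 0.11 0.16] My 1.044 0.011
```

```bash
python3 force.py 6; python3 see.py p6; python3 hk.py p6s:side p6c:scene|egrep 'side|scene|0.1|0.2|0.3'
```

```text
t 18.95 yaw -0.1337 lean 0.2803 bail [0.6978 0.1775 0.1967] stand [0.0244 0.0008 0.1967] F stand [-1.45 -0.39 -3.69] M [ 0.153  1.06  -0.008]
F [-0.95 -0.17 -3.56] +- [0.16 0.2  0.27] My 1.024 0.004
t 19.25 yaw -0.1335 lean 0.2803 bail [0.6978 0.1777 0.1968] stand [0.0244 0.0009 0.1968] F stand [-0.98  0.31 -3.02] M [0.117 1.003 0.019]
scene bail 75 x 0.0262 y range -0.0335 0.0353 ztop [0.2016 0.2108] line [ 0.024 -1.     0.026  0.004]
  rim at -0.06 194 [0.1222 0.1235]
  rim at 0.03 168 [0.1212 0.1241]
  rim at 0.06 191 [0.1191 0.1223]
side bail 43 x 0.0222 y range -0.0372 0.0255 ztop [0.2065 0.2114] line [ 0.017 -1.     0.023 -0.003]
  rim at -0.06 117 [0.1207 0.1221]
  rim at 0.03 92 [0.1191 0.1215]
  rim at 0.06 56 [0.119 0.121]
side 406 lowest z [0.1303 0.1547 0.1596] row 188
   0.14 10 x [-0.068   0.0192  0.0333] y [-0.0053 -0.0032 -0.0004]
   0.17 50 x [0.0097 0.021  0.0297] y [-0.0275 -0.0036  0.0268]
   0.2 20 x [0.0197 0.0237 0.029 ] y [-0.0073 -0.0041  0.002 ]
   0.23 16 x [0.0155 0.0184 0.0226] y [-0.0062 -0.0023  0.0021]
   0.26 22 x [0.0074 0.0121 0.018 ] y [-0.0061 -0.
[... 347 characters left out ...]
scene 557 lowest z [0.1307 0.1332 0.1352] row 267
   0.14 34 x [-0.0696 -0.0671  0.0246] y [-0.0137  0.0027  0.0143]
   0.17 70 x [0.0124 0.0252 0.0347] y [-0.0242  0.0022  0.026 ]
   0.2 21 x [0.0242 0.0276 0.0312] y [-0.0013  0.0025  0.0041]
   0.23 21 x [0.0179 0.0218 0.0243] y [-0.0021  0.0019  0.0036]
   0.26 19 x [0.0124 0.0164 0.0186] y [-0.0009  0.0021  0.0036]
   0.29 19 x [0.0066 0.0102 0.0136] y [-0.0013  0.0023  0.0042]
   0.32 8 x [-0.0017  0.0063  0.0089] y [-0.0014  0.0014  0.0091]
   0.34 62 x [-0.0081  0.009   0.0126] y [-0.0068  0.0073  0.0111]
   0.36 33 x [-0.0026  0.007   0.0511] y [0.0015 0.0085 0.016 ]
   0.38 262 x [-0.0056  0.0168  0.0643] y [-0.0048  0.0045  0.0225]
```

View pics/p6v.png

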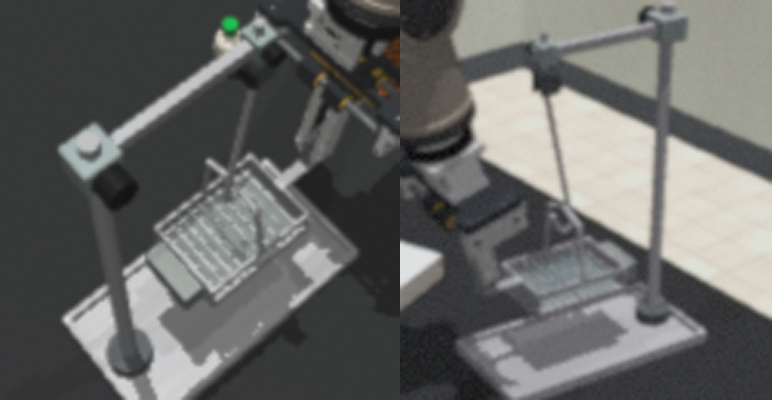

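Request:
{"method": "drive_tool", "body": {
  "series": [
    [0, 0, 0, 0.003, 0, 0.012, 1],
    [0, 0, 0, 0.0045, 0, 0.032, 1],
    [0, 0, 0, 0.006, 0, 0.055, 1],
    [0, 0, 0, 0.0075, 0, 0.078, 1],
    [0, 0, 0, 0.0085, 0, 0.089, 1]
  ]
}}

```text
t: 19.98
eef_pos: [0.6025, 0.1902, 0.1147]
eef_rot: [0.066, 0.988, -0.009, 0.139]
wrist_force: [-1.5, -0.0, -3.0]
opening: 0.082
gripper_force: 30.0
```

```bash
python3 force.py 6
```

```text
t 19.975 yaw -0.1337 lean 0.2801 bail [0.7011 0.177  0.1787] stand [0.0277 0.0007 0.1787] F stand [-1.45 -0.24 -2.96] M [0.126 0.766 0.037]
F [-0.65  0.22 -3.48] +- [0.2  0.23 0.18] My 0.946 0.005
```

Request:
{"method": "drive_tool", "body": {
  "series": [
    [0, 0, 0, 0.002, 0, 0.003, 1],
    [0, 0, 0, 0.004, 0, 0.006, 1],
    [0, 0, 0, 0.005, 0, 0.009, 1],
    [0, 0, 0, 0.006, 0, 0.012, 1],
    [0, 0, 0, 0.006, 0, 0.0135, 1]
  ]
}}

```text
t: 20.9
eef_pos: [0.6021, 0.1905, 0.1122]
eef_rot: [0.066, 0.988, -0.009, 0.139]
wrist_force: [-0.7, 0.4, -1.8]
opening: 0.08
gripper_force: 30.0
```

```bash
python3 force.py 5;python3 see.py p7; python3 hk.py p7s:side p7c:scene|egrep 'side|scene|0.1|0.2|0.3'
```

```text
t 20.9 yaw -0.1337 lean 0.2804 bail [0.7007 0.1772 0.1762] stand [0.0273 0.0009 0.1762] F stand [-0.76  0.29 -1.84] M [ 0.149  0.748 -0.015]
F [-0.2  -0.31 -2.35] +- [0.09 0.1  0.18] My 0.782 0.008
t 21.15 yaw -0.1336 lean 0.2803 bail [0.7007 0.1772 0.1762] stand [0.0273 0.0008 0.1762] F stand [-0.37 -0.22 -2.21] M [0.204 0.775 0.008]
scene bail 82 x 0.028 y range -0.0349 0.0355 ztop [0.1906 0.1931] line [ 0.009 -1.     0.028  0.018]
  rim at -0.06 181 [0.1023 0.1033]
  rim at 0.03 153 [0.1007 0.1029]
  rim at 0.06 181 [0.099  0.1013]
side bail 52 x 0.0247 y range -0.0373 0.0309 ztop [0.1873 0.1913] line [ 0.058 -0.998  0.025 -0.009]
  rim at -0.06 118 [0.0994 0.1003]
  rim at 0.03 92 [0.1007 0.1026]
  rim at 0.06 56 [0.0979 0.0992]
side 407 lowest z [0.1366 0.1434 0.1434] row 186
   0.14 15 x [-0.0678  0.0254  0.0272] y [-0.0236 -0.0016  0.0293]
   0.17 44 x [0.0083 0.0247 0.0333] y [-0.0195 -0.0042  0.0052]
   0.2 17 x [0.0206 0.0245 0.0296] y [-0.007  -0.0042  0.0016]
   0.23 17 x [0.0161 0.019  0.0222] y [-0.0049 -0.0022  0.0014]
   0.26 20 x [0.0088 0.0116 0.0154] y [-0.0072 -0.
[... 350 characters left out ...]
ne 565 lowest z [0.1322 0.1326 0.1327] row 272
   0.14 16 x [-0.0698 -0.0646  0.0294] y [-0.0287  0.0009  0.0268]
   0.17 70 x [0.0109 0.0279 0.035 ] y [-0.0201  0.0024  0.0235]
   0.2 36 x [-0.0698  0.0236  0.0313] y [-0.0188  0.0017  0.0205]
   0.23 19 x [0.0169 0.022  0.0254] y [-0.0014  0.0017  0.0034]
   0.26 19 x [0.0131 0.0163 0.0199] y [-0.0006  0.0022  0.0034]
   0.29 22 x [0.0073 0.0104 0.0135] y [-0.0012  0.0019  0.0041]
   0.32 6 x [-0.008  0.007  0.008] y [-0.0007  0.0022  0.008 ]
   0.34 63 x [-0.0078  0.0086  0.0127] y [-0.0072  0.009   0.011 ]
   0.36 30 x [-0.0028  0.0065  0.0248] y [-0.0002  0.0087  0.0175]
   0.38 270 x [-0.006   0.0168  0.065 ] y [-0.005   0.0044  0.0222]
```

Request:
{"method": "drive_tool", "body": {
  "series": [
    [0, 0, 0, 0.002, 0, 0.003, 1],
    [0, 0, 0, 0.004, 0, 0.006, 1],
    [0, 0, 0, 0.006, 0, 0.009, 1],
    [0, 0, 0, 0.008, 0, 0.012, 1],
    [0, 0, 0, 0.009, 0, 0.0135, 1]
  ]
}}

```text
t: 21.88
eef_pos: [0.6014, 0.1907, 0.1093]
eef_rot: [0.066, 0.988, -0.009, 0.14]
wrist_force: [-2.1, 0.0, 1.5]
opening: 0.084
gripper_force: 30.0
```

```bash
python3 force.py 6
```

```text
t 21.875 yaw -0.1337 lean 0.2808 bail [0.7    0.1774 0.1733] stand [0.0266 0.001  0.1733] F stand [-2.06 -0.26  1.48] M [ 0.098  0.288 -0.04 ]
F [-0.88 -0.15  0.89] +- [0.07 0.23 0.24] My 0.265 0.012
```

The seat is reached: about 3.5 N upward, and the bail lies about 179 mm down the shank and 9 mm to the tip side. I unload slightly and ease back to plumb.

Request:
{"method": "drive_tool", "body": {
  "series": [
    [0, 0, 0, 0, 0, -0.005, 1],
    [0, 0, 0, 0.008, 0, -0.009, 1],
    [0, 0, 0, 0.019, 0, -0.012, 1],
    [0, 0, 0, 0.03, 0, -0.015, 1],
    [0, 0, 0, 0.0416, 0, -0.018, 1]
  ]
}}

```text
t: 22.8
eef_pos: [0.5919, 0.1918, 0.1102]
eef_rot: [0.066, 0.988, -0.009, 0.139]
wrist_force: [0.1, -0.9, -2.9]
opening: 0.082
gripper_force: 30.0
```

```bash
python3 force.py 4
```

```text
t 22.8 yaw -0.1335 lean 0.2802 bail [0.6905 0.1786 0.1742] stand [0.0171 0.0009 0.1742] F stand [ 0.2  -0.9  -2.86] M [ 0.08   0.738 -0.021]
F [-0.06 -0.47 -2.99] +- [0.17 0.25 0.05] My 0.753 0.009
```

Request:
{"method": "drive_tool", "body": {
  "series": [
    [0, 0, 0, 0.012, 0, -0.003, 1],
    [0, 0, 0, 0.026, 0, -0.007, 1],
    [0, 0, 0, 0.04, 0, -0.0105, 1],
    [0, 0, 0, 0.054, 0, -0.014, 1],
    [0, 0, 0, 0.068, 0, -0.0174, 1]
  ]
}}

```text
t: 23.62
eef_pos: [0.578, 0.1937, 0.1099]
eef_rot: [0.066, 0.988, -0.009, 0.139]
wrist_force: [0.4, 0.1, -3.0]
opening: 0.087
gripper_force: 30.0
```

Request:
{"method": "drive_tool", "body": {
  "series": [
    [0, 0, 0, 0.013, 0, -0.003, 1],
    [0, 0, 0, 0.026, 0, -0.0065, 1],
    [0, 0, 0, 0.039, 0, -0.0095, 1],
    [0, 0, 0, 0.051, 0, -0.0125, 1],
    [0, 0, 0, 0.06, 0, -0.015, 1]
  ]
}}

```text
t: 24.25
eef_pos: [0.5659, 0.1953, 0.1094]
eef_rot: [0.066, 0.988, -0.009, 0.139]
wrist_force: [-0.5, -0.9, -2.5]
opening: 0.085
gripper_force: 30.0
```

```bash
python3 force.py 5;python3 see.py p8; python3 hk.py p8s:side p8c:scene|egrep 'side|scene|0.1|0.2|0.3'
```

```text
t 24.25 yaw -0.1336 lean 0.2803 bail [0.6645 0.1821 0.1734] stand [-0.0092  0.0009  0.1734] F stand [-0.4  -0.92 -2.55] M [0.1   0.724 0.005]
F [-0.11 -0.01 -2.99] +- [0.12 0.12 0.24] My 0.748 0.005
t 24.5 yaw -0.1336 lean 0.2804 bail [0.6647 0.1821 0.1734] stand [-0.009   0.0009  0.1734] F stand [ 0.27  0.24 -2.43] M [0.12  0.751 0.043]
scene bail 76 x -0.008 y range -0.0336 0.0342 ztop [0.187  0.1917] line [ 0.005 -1.    -0.008 -0.017]
  rim at -0.06 181 [0.0984 0.0999]
  rim at 0.03 170 [0.0973 0.0998]
  rim at 0.06 178 [0.0969 0.0986]
side bail 60 x -0.0106 y range -0.0352 0.0273 ztop [0.1888 0.1927] line [ 0.062 -0.998 -0.01  -0.021]
  rim at -0.06 128 [0.0969 0.099 ]
  rim at 0.03 95 [0.0973 0.0992]
  rim at 0.06 59 [0.0946 0.0969]
side 413 lowest z [0.1415 0.1429 0.1456] row 183
   0.14 24 x [-0.0147 -0.0113 -0.0076] y [-0.0286 -0.0025  0.0294]
   0.17 44 x [-0.0222 -0.0082  0.0034] y [-0.0113 -0.0028  0.0005]
   0.2 21 x [-0.0042 -0.0013  0.0034] y [-0.0063 -0.0026  0.0028]
   0.23 19 x [-0.0047 -0.0026 -0.0001] y [-0.0063 -0.0027  0.0008]
   0.26 17 x [-0.0044 -0.0024  0.000
[... 370 characters left out ...]
ne 503 lowest z [0.1668 0.1676 0.1677] row 264
   0.14 16 x [-0.0109 -0.0076 -0.0054] y [-0.0269  0.0098  0.0278]
   0.17 55 x [-0.019  -0.0084  0.005 ] y [-0.0184  0.0023  0.0162]
   0.2 14 x [0.0006 0.0031 0.0047] y [0.0002 0.002  0.0034]
   0.23 18 x [-0.0008  0.0021  0.004 ] y [-0.0011  0.0022  0.0038]
   0.26 17 x [-0.0004  0.002   0.0039] y [-0.0014  0.0017  0.0036]
   0.29 17 x [-0.0027  0.0012  0.0029] y [0.0002 0.0024 0.0038]
   0.32 2 x [-0.0015  0.0001  0.0017] y [0.0036 0.0037 0.0038]
   0.34 63 x [-0.0079  0.0086  0.0126] y [-0.0061  0.0089  0.011 ]
   0.36 34 x [-0.0024  0.0065  0.0442] y [0.0007 0.0085 0.0157]
   0.38 267 x [-0.0058  0.0156  0.0648] y [-0.0052  0.0044  0.0222]
```

View pics/p8v.png

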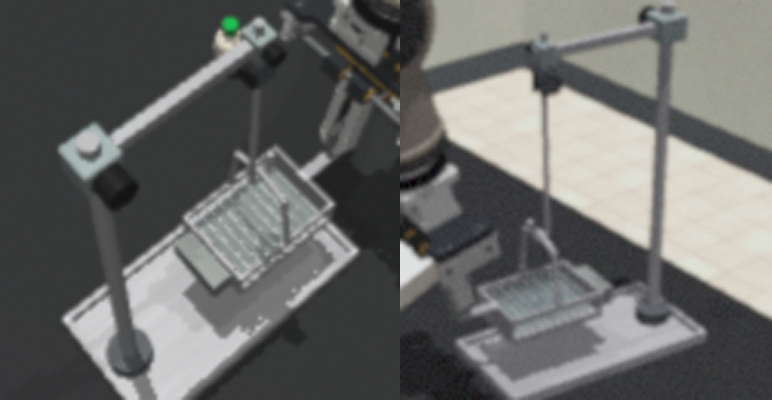

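The hook is plumb with the bar inside it, and the carrier is level but not yet resting. I lower in 1 mm steps until the hook takes the weight.

Request:
{"method": "drive_tool", "body": {
  "series": [
    [0, 0, 0, 0.0004, 0, 0.0015, 1],
    [0, 0, 0, 0.0008, 0, 0.003, 1],
    [0, 0, 0, 0.0012, 0, 0.0045, 1],
    [0, 0, 0, 0.0015, 0, 0.0055, 1],
    [0, 0, 0, 0.002, 0, 0.007, 1]
  ]
}}

```text
t: 25.22
eef_pos: [0.566, 0.1953, 0.108]
eef_rot: [0.066, 0.988, -0.009, 0.139]
wrist_force: [0.7, -0.2, -2.2]
opening: 0.083
gripper_force: 30.0
```

```bash
python3 force.py 4
```

```text
t 25.225 yaw -0.1335 lean 0.2803 bail [0.6646 0.1821 0.172 ] stand [-0.0091  0.0009  0.172 ] F stand [ 0.68 -0.06 -2.22] M [0.11  0.629 0.03 ]
F [ 0.33 -0.57 -2.75] +- [0.29 0.21 0.08] My 0.712 0.012
```

Request:
{"method": "drive_tool", "body": {
  "series": [
    [0, 0, 0, 0.0003, 0, 0.001, 1],
    [0, 0, 0, 0.0006, 0, 0.002, 1],
    [0, 0, 0, 0.0009, 0, 0.003, 1],
    [0, 0, 0, 0.0012, 0, 0.004, 1],
    [0, 0, 0, 0.0014, 0, 0.005, 1]
  ]
}}

```text
t: 26.05
eef_pos: [0.5663, 0.1954, 0.1071]
eef_rot: [0.066, 0.988, -0.009, 0.14]
wrist_force: [-0.4, -0.2, 1.3]
opening: 0.083
gripper_force: 30.0
```

```bash
python3 force.py 4
```

```text
t 26.05 yaw -0.1337 lean 0.2809 bail [0.6649 0.1821 0.1711] stand [-0.0088  0.0009  0.1711] F stand [-0.35 -0.22  1.35] M [ 0.04  -0.035 -0.034]
F [ 0.11 -0.24  1.8 ] +- [0.2  0.08 0.15] My -0.073 0.024
```

Request:
{"method": "drive_tool", "body": {
  "series": [
    [0, 0, 0, -0.0006, 0, -0.0024, 1],
    [0, 0, 0, -0.0006, 0, -0.0024, 1],
    [0, 0, 0, -0.0006, 0, -0.0024, 1],
    [0, 0, 0, -0.0006, 0, -0.0024, 1],
    [0, 0, 0, -0.0006, 0, -0.0024, 1]
  ]
}}

```text
t: 26.88
eef_pos: [0.566, 0.1953, 0.1074]
eef_rot: [0.066, 0.988, -0.009, 0.139]
wrist_force: [0.1, -0.4, 0.3]
opening: 0.082
gripper_force: 30.0
```

```bash
python3 force.py 5; python3 see.py p9
```

```text
t 26.875 yaw -0.1336 lean 0.2803 bail [0.6646 0.182  0.1714] stand [-0.0091  0.0008  0.1714] F stand [ 0.16 -0.41  0.29] M [0.057 0.251 0.054]
F [ 0.32  0.16 -0.16] +- [0.39 0.35 0.22] My 0.305 0.013
t 27.125 yaw -0.1336 lean 0.2803 bail [0.6646 0.182  0.1714] stand [-0.0091  0.0008  0.1714] F stand [ 1.69  0.21 -0.81] M [ 0.076  0.308 -0.041]
scene bail 68 x -0.008 y range -0.0325 0.0343 ztop [0.184  0.1888] line [ 0.011  1.    -0.008  0.009]
  rim at -0.06 186 [0.0965 0.0977]
  rim at 0.03 166 [0.0964 0.0979]
  rim at 0.06 179 [0.0946 0.097 ]
side bail 55 x -0.011 y range -0.0386 0.0335 ztop [0.1878 0.1904] line [ 0.017  1.    -0.011 -0.015]
  rim at -0.06 124 [0.0953 0.0966]
  rim at 0.03 98 [0.0947 0.0973]
  rim at 0.06 57 [0.0939 0.0948]
```

Request:
{"method": "drive_tool", "body": {
  "series": [
    [0, 0, 0, 0, 0, 0, 0.9],
    [0, 0, 0, 0, 0, 0, 0.85],
    [0, 0, 0, 0, 0, 0, 0.8],
    [0, 0, 0, 0, 0, 0, 0.7],
    [0, 0, 0, 0, 0, 0, 0.6]
  ]
}}

```text
t: 27.85
eef_pos: [0.566, 0.1953, 0.1074]
eef_rot: [0.066, 0.988, -0.009, 0.139]
wrist_force: [1.1, 0.3, -0.4]
opening: 0.37
gripper_force: 0.0
```

Request:
{"method": "drive_tool", "body": {
  "series": [
    [0, 0, 0, 0, 0, 0, 0.5],
    [0, 0, 0, 0, 0, 0, 0.4],
    [0, 0, 0, 0, 0, 0, 0.4],
    [0, 0, 0, 0, 0, 0, 0.4],
    [0, 0, 0, 0, 0, 0, 0.4]
  ]
}}

```text
t: 28.48
eef_pos: [0.566, 0.1953, 0.1074]
eef_rot: [0.066, 0.988, -0.009, 0.139]
wrist_force: [0.4, 0.7, 0.1]
opening: 0.601
gripper_force: 0.0
```

```bash
python3 see.py q1
```

```text
t 28.475 yaw -0.1336 lean 0.2803 bail [0.6646 0.1821 0.1714] stand [-0.0091  0.0009  0.1714] F stand [0.32 0.74 0.05] M [ 0.051  0.255 -0.079]
scene bail 73 x -0.0017 y range -0.0332 0.0345 ztop [0.1843 0.1902] line [ 0.016 -1.    -0.002  0.006]
  rim at -0.06 193 [0.0985 0.0999]
  rim at 0.03 136 [0.0947 0.0968]
  rim at 0.06 168 [0.0953 0.0972]
side bail 51 x -0.0024 y range -0.039 0.0292 ztop [0.1869 0.1894] line [ 0.042 -0.999 -0.004  0.019]
  rim at -0.06 151 [0.0973 0.0981]
  rim at 0.03 92 [0.0937 0.096 ]
  rim at 0.06 101 [0.0939 0.0959]
```

Request:
{"method": "drive_tool", "body": {
  "series": [
    [0, 0, 0, 0, 0, -0.06, 0.4],
    [0, 0, 0, 0, 0, -0.16, 0.4],
    [0, 0, 0, 0, 0, -0.28, 0.4],
    [0, 0, 0, 0, 0, -0.4, 0.4],
    [0, 0, 0, 0.1, 0, -0.48, 0.4]
  ]
}}

```text
t: 29.2
eef_pos: [0.5214, 0.201, 0.1958]
eef_rot: [0.067, 0.988, -0.008, 0.14]
wrist_force: [0.4, -0.7, 0.6]
opening: 0.598
gripper_force: 0.0
```

Request:
{"method": "drive_tool", "body": {
  "series": [
    [0, 0, 0, 0.1, 0, -0.03, 0.4],
    [0, 0, 0, 0.2, 0, -0.06, 0.4],
    [0, 0, 0, 0.2, 0, -0.06, 0.4],
    [0, 0, 0, 0.2, 0, -0.06, 0.4],
    [0, 0, 0, 0.2, 0, -0.06, 0.4]
  ]
}}

```text
t: 29.82
eef_pos: [0.48, 0.2062, 0.1949]
eef_rot: [0.067, 0.988, -0.009, 0.14]
wrist_force: [0.2, -0.5, -0.6]
opening: 0.6
gripper_force: 0.0
```

```bash
cat > sw.py <<'E'
from h import *
c=np.array([.6646,.182,.165])
for i in range(16):
    t=sensors.sense()['t'];im,d=viewer.read_camera('scene');np.savez('sw.npz',im=im,d=d,pos=0,rot=0)
    q=stand(cloud('sw','scene')[0]);x,y,z=np.moveaxis(q,-1,0)
    K=(abs(x+.009)<.03)&(abs(y)<.04)&(z>.162)&(z<.18)&(abs(y)>.012)
    r=lambda lo,hi:np.percentile(z[(x>lo)&(x<hi)&(abs(y)<.05)&(z>.07)&(z<.11)],95).round(4)
    H=(abs(x)<.03)&(abs(y)<.01)&(z>.2)&(z<.24)
    print(round(t,2),'bail x',np.median(x[K]).round(4),'y',y[K].min().round(3),y[K].max().round(3),'rim',r(-.06,-.04),r(.02,.04),'shank',np.median(x[H]).round(4))
E
python3 sw.py; python3 see.py q2
```

```text
29.82 bail x 0.0037 y -0.033 0.034 rim 0.0974 0.0967 shank 0.0112
29.88 bail x 0.0038 y -0.033 0.034 rim 0.0978 0.0969 shank 0.0112
29.93 bail x 0.0036 y -0.033 0.034 rim 0.0973 0.0974 shank 0.0101
29.98 bail x 0.0028 y -0.034 0.034 rim 0.0978 0.0962 shank 0.0105
30.02 bail x 0.0016 y -0.033 0.035 rim 0.0979 0.0965 shank 0.0096
30.07 bail x 0.0012 y -0.033 0.033 rim 0.0987 0.0966 shank 0.0088
30.12 bail x 0.0003 y -0.033 0.031 rim 0.098 0.0958 shank 0.0085
30.18 bail x -0.0014 y -0.034 0.035 rim 0.0979 0.097 shank 0.0074
30.23 bail x -0.0022 y -0.032 0.035 rim 0.0986 0.0972 shank 0.0064
30.27 bail x -0.0033 y -0.034 0.035 rim 0.0983 0.0951 shank 0.006
30.32 bail x -0.0031 y -0.035 0.033 rim 0.0979 0.0952 shank 0.0054
30.38 bail x -0.0034 y -0.033 0.033 rim 0.0987 0.0948 shank 0.0051
30.43 bail x -0.0038 y -0.035 0.033 rim 0.0982 0.0954 shank 0.0061
30.48 bail x -0.0028 y -0.034 0.033 rim 0.0983 0.0954 shank 0.0061
30.52 bail x -0.0026 y -0.03 0.035 rim 0.0983 0.0959 shank 0.0066
30.57 bail x -0.0014 y -0.032 0.035 rim 0.0974 0.0965 shank 0.0069
t 30.625 yaw -0.1335 lean 0.2803 bail [0.5778 0.1937 0.2586] stand [-0.0966  0.0008  0.2586] F stand [ 0.81 -0.3   0.32] M [ 0.094  0.198 -0.036]
  rim at 0.06 1 [0.1862 0.1862]
```

View pics/q2v.png

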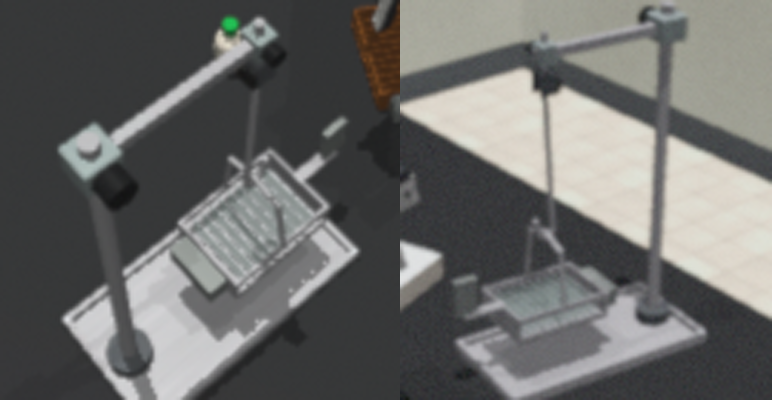

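The carrier hangs free on the hook. It swings about ±4 mm (roughly 0.03 m/s), is tilted about 0.03 rad, and the arm is clear. Handing in.

```bash
python3 -c "
from h import *
print(arm.finish_job())"
```

```text
the job is handed in; nothing more can be done
None
```

I handed the job in at about 31 s of the 72 s allowed, with the steel carrier hanging free from the drain hook, about 0.03 rad off level and swinging about ±4 mm (roughly 0.03 m/s); the interface gave no verdict back.

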